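Load a valve housing into a sprung checking nest

ROBOT

A 6-joint arm with a two-finger parallel gripper is mounted at the origin on a cart in front of the work surface, level with it; the furniture and walls round the work are solid. World frame = base frame: x ahead of the robot, y to its left, z up, the work surface at z = 0. Lengths are in m, angles in degrees, forces in N, time in s.
With the tool pointing down it reaches from about 0.4 to 0.825 m from the base axis. Payload 7 kg.
Tool frame: the origin (TCP) lies on the front face of the gripper's body, between the roots of the fingers; the fingertips stand 66 mm ahead of it and the grasp point (between the pads) lies 47 mm ahead of it; z points along the fingers, y is the line along which they close (so a half turn about z gives the same grasp; the last joint's range is limited). The gripper opens to 88 mm and grips with 3 to 60 N. Pads are 19 mm wide; open, the fingers measure 130 mm over their backs; the gripper's body (78 mm by 193 mm) begins 47 mm behind the grasp point.
Start: joints at [-58.321, 20.546, 0.682, 0, -70.136, -16.507], TCP at [0.177, -0.651, 0.292] pointing down, gripper open.
Joint ranges: [-176.03, 176.03], [-82.01, 121.73], [-58.28, 71.71], [-173.87, 95.51], [-174.79, -0.11], [-173.66, 173.66]. Speed limits (degrees/s): [136.94, 136.94, 172.46, 180, 180, 180].

INTERFACE

Orientations are given as [roll, pitch, yaw] about the fixed x, y, z axes, in that order (R = Rz(yaw) Ry(pitch) Rx(roll)).
In Python, from plant import ctrl gives the robot as it stands.
- The arm moves only by the tool send_rows, never from a script. Its argument "deltas" is a list of rows, each a list of 2 entries, a list of its own where there are three numbers: the shift along the tool's x, y, z each as a share of 800 mm, from -1 to 1, then the turn about the tool's z as a share of 90 degrees, from -1 to 1. A call has exactly 5 rows; each row is the pose to reach, as a shift and turn from the pose commanded when the call began, along the tool's axes at that moment; what a row does not reach only later rows make up. A row lasts 1/12 s, in which the tool goes at most 41.7 mm and 7.16 degrees, less where a joint would pass 70% of its speed; a pose out of reach is approached as far as the arm can. A call with a number of a shift or a turn outside -1 to 1 is refused whole. A call with a gripper value outside its range is refused whole. "gripper" is the opening, from 0 (shut) to 1 (fully open), set as the call begins (left out, the last holds). The fingers move at their own pace and stop on an object; the grip force is fixed at half the most. Time passes only in rows, so rows that repeat a pose let the fingers close, or fill a call up. It gives the time, the measured TCP pose, the force, the opening and the grip force at its end, in the units of the state.
- ctrl.get_obs(): the state, without advancing time (a new reading comes with each control period).
- ctrl.snapshot(name): name is "scene" or "top"; returns a dict with "color" (400x640x3 uint8, red, green, blue), "vertical_fov" (degrees; the focal length in pixels is half the picture's height over the tangent of half this angle, whatever the lens; pixels are square), "cx", "cy" (the principal point, pixels), "k1" (the pictures are not rectified: a ray, as slopes to the right and down, at radius r is drawn at 1 + k1 r^2 times it, then the intrinsics apply), "rvec" (rotation vector, rad) and "tvec" (3), from world to camera coordinates, as OpenCV has them. Camera axes: x right, y down, z forward; pixel columns grow to the right and rows downward; lengths in m; the calibration is good to about 2 mm. A picture is of the moment at which its call begins. There is no depth.
- ctrl.close_job(): hands the job in; it is judged then, once.
Trained networks look in a picture, given as the dict that the camera call returned (one of the last four; its "shot" number tells which), for a name from the list of things; names that differ only in an ending like _2 or _b are one class to them, and where a whole thing is asked for, a point or a joint stands for the part that bears it (a point fixed in the world has none). Each returns a list of dicts, best first, with "conf" (0 to 1); they miss things now and then, are a little off and sometimes report something else, mostly with a low value. They report only what shows in the picture. A call takes as long as a camera call.
- ctrl.boxes_of(picture, thing): "xy" ([column, row] as shares, 0 to 1, of the picture: columns of its width, rows of its height, amid what is visible of it).
- ctrl.cut_out(picture, thing): "pixels" (400x640 bool, what is visible of it) and "xy" ([column, row] as shares, 0 to 1, of the picture: columns of its width, rows of its height, amid what is visible of it).
The state is a dict: "clock": time; "joint_pos": joint angles; "qvel": joint speeds; "tau": joint torques, N m; "tool_pos": TCP position; "orientation": TCP orientation; "force": force on the tool from outside, world axes, zero at the start; "moment": the same for the moment, N m; "opening": finger opening in m; "gripper_force": force on a finger pad.
Only numpy, scipy, OpenCV 4.12 (cv2) and the standard library are available. Lean on these libraries where they do the work, as an engineer would, in place of code of your own. Each camera call takes 0.05 s, during which the arm holds its last target. There are 200 camera calls.

TASK

Load the plain valve housing (no yellow sleeve in its boss) into the checking nest: draw the sprung curved arm back by its red finger post until the catch holds it and let it go, then stand the housing on the plate, yellow side port away from the end stop, press its long side home against the rail and only then slide it along the rail until it presses against the end stop, and let go of it there, flush with both. Press gently so that its ground faces are not bruised, and only then push the catch's black button down so that the arm swings in and clamps the housing. Leave the other parts where they are.

Things in the scene. Friction and masses are not known exactly. Their poses are not given: they have to be found in the camera images.
- nest: Checking nest screwed to the bench: aluminium plate 185 x 190 x 12 mm. Origin on the bench; x points from the arm side to the rail side, y towards the pivot end of the arm, z up. The plate covers x -120 to +65 mm and y -85 to +105 mm, its top is at z = 12 mm. It stands at a different place and yaw (turned 0 to 28 degrees to the left) each time. It carries the rail, the end stop, the sprung arm and the catch.
- rail: Low ground steel rail on the plate, along nest y, 140 mm long, 14 mm wide, standing 6 mm above the plate. Origin at the middle of its ground face's lower edge, on the plate's top; same axes as the nest; the face is the plane x = 0 and looks to -x; its metal lies at x 0 to +14 mm. A housing pressed home has its origin at x = -15 mm here.
- end_stop: Adjustable end stop: dark steel block 24 x 14 mm, 10 mm above the plate, with a foot and brass screw behind it (up to 40 mm behind the face, 12 mm high). Set at another place along the rail each time. Origin at the middle of its face's lower edge, on the plate's top; same axes as the nest; the face is the plane y = 0 and looks to -y; it spans x -12 to +12 mm. A housing pressed home has its origin at y = -24 mm here.
- spring_arm (a joint): Angle of the sprung curved arm, rad: 0 at rest with the nest empty, about 0.12 clamping a housing; grows as the arm is drawn back (clockwise seen from above), hard limit 0.85. The catch snaps up behind it just before 0.70 and then holds it at 0.64 to 0.66; draw to about 0.74. The post asks 4 N at rest, 6 N drawn back, 2 N more over the catch's ramp (from 0.40 on).
- pivot (a point): Axis of the arm's pivot, 14 mm above the plate. The pivot is damped (3.5 N more at the post per rad/s), so a freed arm takes about 0.5 s to swing in. The arm is a bent round bar, 8.4 mm thick, its axis 14 mm above the plate, with a small lug under it for the catch.
- post_top (a point): Centre of the top of the red finger post at the free end of the arm: upright, round, 13 mm thick, 30 mm long, its top 44 mm above the plate; the bar passes under it (its top is 18 mm above the plate). It is 114 mm from the pivot and moves on that circle; grip or push it between 8 and 25 mm below this point.
- roller: Brass roller at the end of the arm, upright cylinder 12.4 mm thick, 11 mm high; this is its centre, 14 mm above the plate. It presses on the housing's long side.
- catch (a joint): Depth of the sprung catch, m: 0 is up; pressed down it grows to 0.008. The arm slides over its ramp when drawn back and is then held by it; pressed 0.005 deep it frees the arm. Pressing takes about 3 N at first and 5 to 6 N to free the arm.
- catch_pad (a point): Centre of the top of the catch's round black button, 19 mm across, 32 mm above the bench when up. It stands about 35 mm behind the caught arm, out of its way. Push it straight down 6 to 8 mm.
- housing: The loose plain valve housing, grey, about 0.16 kg. Origin at the centre of its underside, z up. Block x -15 to +15, y -21 to +24 mm, 22 mm high; round boss, 24 mm, on top at y = +10 mm, 31 mm high. Its flat +x side goes to the rail, its flat +y end to the stop. Grasp across x, on the plate with the tips above the rail. Seat it with 3 to 8 N; over 12 N bruises it.
- port (a point): Centre of the end of the yellow side port, which stands out 4 mm from the housing's -y end, 11 mm above its underside.
- sleeved_1: Another valve housing, with a yellow sleeve in its boss: leave it. Same size, 37 mm high; origin at the centre of its underside.
- sleeved_2: A second valve housing with a yellow sleeve in its boss: leave it. Origin at the centre of its underside.
- gauge: Plug gauge, a steel rod 107 mm long, 17 mm thick, lying along its own y: leave it. It lies at the left side of the arbor press, whose bed (x from 0.55 m on, y -0.50 to -0.25 m, 0.12 m high, taller behind) stands close behind the housings: carry the housing past in front of it.
- oiler: Small white oil bottle with a red spout, 38 mm, 105 mm high: leave it. Origin at the centre of its underside.

How it is judged (in metres and radians):
On the way, in this order (a step that is already met when the one before it is completed fails the run):
1. the arm is drawn back, held by the catch and let go (value of joint spring_arm above 0.6 rad and value of joint catch below 0.003 m and contact force between the fingers and nest below 0.1 N), for 0.2 s.
2. with the arm held back, the housing stands on the plate and is pressed against the rail (value of joint spring_arm above 0.6 rad and x of housing in the frame of rail above -0.0165 m and z of housing in the frame of rail below 0.004 m and angle between housing's own z axis and vertical below 0.06 rad and contact force between housing and rail above 1.5 N), for 0.1 s.
3. it is slid along the rail and pressed against the end stop, still at the rail, arm still held back (value of joint spring_arm above 0.6 rad and x of housing in the frame of rail above -0.0165 m and y of housing in the frame of end_stop above -0.0255 m and y of port in the frame of end_stop below -0.04 m and z of housing in the frame of rail below 0.004 m and angle between housing's own z axis and vertical below 0.06 rad and contact force between housing and end_stop above 1.5 N), for 0.1 s.
4. it is let go, flush with rail and end stop, before the arm is freed (value of joint spring_arm above 0.6 rad and x of housing in the frame of rail above -0.0165 m and y of housing in the frame of end_stop above -0.0255 m and angle between the x axis of housing and the x axis of rail, either way round below 0.04 rad and y of port in the frame of end_stop below -0.04 m and z of housing in the frame of rail below 0.002 m and angle between housing's own z axis and vertical below 0.04 rad and contact force between the fingers and housing below 0.1 N), for 0.2 s.
At the end, for the whole second after the job is handed in: The housing stands on the plate, square within 0.04 rad, its long side within 1.5 mm of the rail and its flat end within 1.5 mm of the end stop, port away from the stop, at rest; the arm's roller presses on it with more than 2 N and the catch is up again (x of housing in the frame of rail above -0.0165 m and y of housing in the frame of end_stop above -0.0255 m and angle between the x axis of housing and the x axis of rail, either way round below 0.04 rad and y of port in the frame of end_stop below -0.04 m and z of housing in the frame of rail below 0.002 m and angle between housing's own z axis and vertical below 0.04 rad and value of joint spring_arm below 0.2 rad and contact force between roller and housing above 2 N and value of joint catch below 0.003 m and linear speed of housing below 0.01 m/s); the robot touches nothing.
It fails at once if the housing is pressed against rail or end stop with more than 12 N (contact force between housing and rail above 12 N or contact force between housing and end_stop above 12 N).
It fails at once if the housing is tipped over (angle between housing's own z axis and vertical above 0.6 rad).
It fails at once if another part is moved by more than 20 mm (distance of any of sleeved_1, sleeved_2, gauge, oiler from where it was at the start of the episode above 0.02 m).
It also fails if it takes over 72 s, if anything falls off the work surface, if the arm or the gripper's body presses on something with over 40 N, if the wrist force passes 120 N, or if a joint passes its speed limit or range.

## Working session

There is one attempt and no reset: what is moved stays moved. The work goes in short steps, Python scripts to look and compute and a tool call to move; the robot and the scene stay as the last step left them, time stands still between calls to the robot, and variables do not carry over. Pictures are saved under pics/ and viewed, at most 10 in all, crops included, and the job is handed in when it is done.

Besides the shell and the picture viewer there is one more tool, called after "Request:" as name([rows], argument=value, ...), one row to a line, values as JSON. send_rows: Moves the arm, as the interface text tells. Shift numbers are shares of 800 mm and turn numbers shares of 90 degrees, none past 1 either way. Its arguments: {"type":"object","properties":{"deltas":{"type":"array","items":{"type":"array"}},"gripper":{"type":"number"}},"required":["deltas"]}

```bash
mkdir -p pics; ls; cat > h.py <<'E'
import numpy as np, cv2
from plant import ctrl
def K(s):
    f=200/np.tan(np.radians(s["vertical_fov"])/2); return f
def ray(s,px):
    f=K(s); d=np.array([(px[0]-s["cx"])/f,(px[1]-s["cy"])/f]); u=d.copy()
    for _ in range(30): u=d/(1+s["k1"]*(u@u))
    R=cv2.Rodrigues(np.array(s["rvec"],float))[0]; t=np.array(s["tvec"],float).ravel()
    return -R.T@t, R.T@np.array([u[0],u[1],1])
def at_z(s,px,z):
    o,d=ray(s,px); return o+d*(z-o[2])/d[2]
def proj(s,P):
    R=cv2.Rodrigues(np.array(s["rvec"],float))[0]; t=np.array(s["tvec"],float).ravel()
    c=R@np.array(P,float)+t; u=c[:2]/c[2]; u=u*(1+s["k1"]*(u@u)); return u*K(s)+[s["cx"],s["cy"]]
def tri(sa,a,sb,b):
    o1,d1=ray(sa,a);o2,d2=ray(sb,b); A=np.stack([d1,-d2],1); k=np.linalg.lstsq(A,o2-o1,rcond=None)[0]
    p,q=o1+d1*k[0],o2+d2*k[1]; return (p+q)/2,np.linalg.norm(p-q)
def save(s,n,crop=None,scale=1):
    im=s["color"][:,:,::-1]
    if crop: im=im[crop[1]:crop[3],crop[0]:crop[2]]
    cv2.imwrite("pics/"+n+".png",cv2.resize(im,None,fx=scale,fy=scale,interpolation=cv2.INTER_CUBIC))
E
python3 - <<'E'
from h import *
np.set_printoptions(precision=4,suppress=True)
S={n:ctrl.snapshot(n) for n in("scene","top")}
a=np.vstack([S["scene"]["color"],S["top"]["color"]])
for n,s in S.items(): save(s,n+"0",scale=1.25); print(n,ray(s,(320,200)))
for th in ["nest","rail","end_stop","pivot","post_top","roller","catch_pad","housing","port","sleeved_1","gauge","oiler"]:
    for n,s in S.items():
        print(th,n,[(round(b["conf"],2),np.round(np.array(b["xy"])*[640,400],1).tolist(), at_z(s,np.array(b["xy"])*[640,400],dict(rail=.018,end_stop=.022,pivot=.026,post_top=.056,roller=.026,catch_pad=.032,nest=.012,housing=.02,port=.011).get(th,.02))[:2].round(3).tolist()) for b in ctrl.boxes_of(s,th)[:3]])
print(ctrl.get_obs())
E
```

```text
pics
scene (array([-0.061 , -1.0285,  0.532 ]), array([ 0.5548,  0.7355, -0.389 ]))
top (array([ 0.4639, -0.1787,  0.9429]), array([ 0.1027,  0.0099, -0.9948]))
nest scene []
nest top [(0.6, [266.6, 196.0], [0.571, -0.042])]
rail scene []
rail top [(0.83, [260.0, 153.6], [0.673, -0.027])]
end_stop scene [(0.67, [383.9, 278.6], [0.515, -0.495])]
end_stop top [(0.66, [236.6, 178.3], [0.613, 0.028]), (0.2, [253.2, 215.8], [0.524, -0.012])]
pivot scene []
pivot top [(0.62, [257.3, 188.4], [0.588, -0.022])]
post_top scene []
post_top top [(0.7, [255.7, 186.0], [0.589, -0.024])]
roller scene []
roller top [(0.7, [407.7, 232.6], [0.48, -0.373])]
catch_pad scene []
catch_pad top []
housing scene []
housing top [(0.82, [361.3, 237.1], [0.471, -0.265])]
port scene []
port top [(0.78, [360.8, 239.1], [0.466, -0.264]), (0.43, [256.2, 185.2], [0.598, -0.017])]
sleeved_1 scene [(0.8, [384.0, 278.9], [0.517, -0.494])]
sleeved_1 top [(0.54, [455.4, 215.8], [0.518, -0.489]), (0.49, [406.9, 232.5], [0.48, -0.372])]
gauge scene []
gauge top [(0.83, [336.0, 157.2], [0.662, -0.209])]
oiler scene []
oiler top [(0.66, [184.8, 177.7], [0.617, 0.153])]
{'clock': 1.3, 'joint_pos': array([-58.323 ,  20.5448,   0.6824,  -0.0004, -70.1352, -16.5056]), 'qvel': array([ 0.0665, -0.0253,  0.0095,  0.0884,  0.0441,  0.0868]), 'tau': array([ -0.0017, -58.2388,  29.3288,   7.0027,   0.0123,  -0.    ]), 'tool_pos': array([ 0.1766, -0.6515,  0.2922]), 'orientation': array([-179.9979,    0.001 , -164.8288]), 'force': array([ 0.7509, -0.6769, -0.306 ]), 'moment': array([-0.0134, -0.0271,  0.0522]), 'gripper_force': 0.0, 'opening': 0.08759289521772723}
```

View pics/scene0.png

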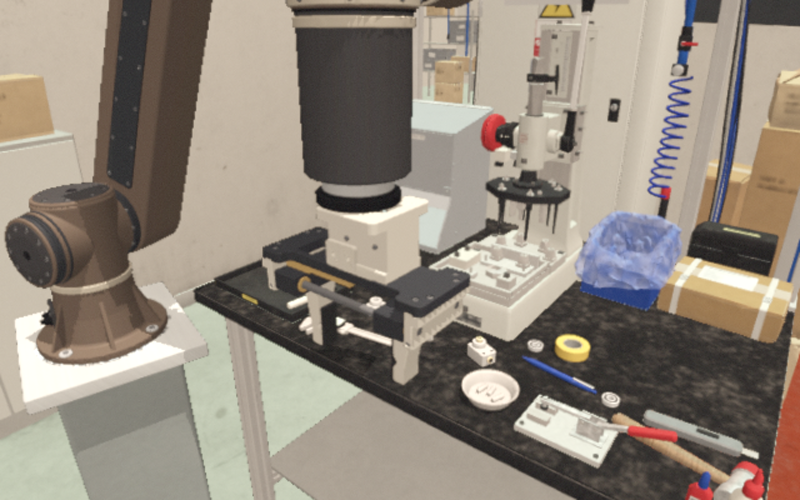

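View pics/top0.png

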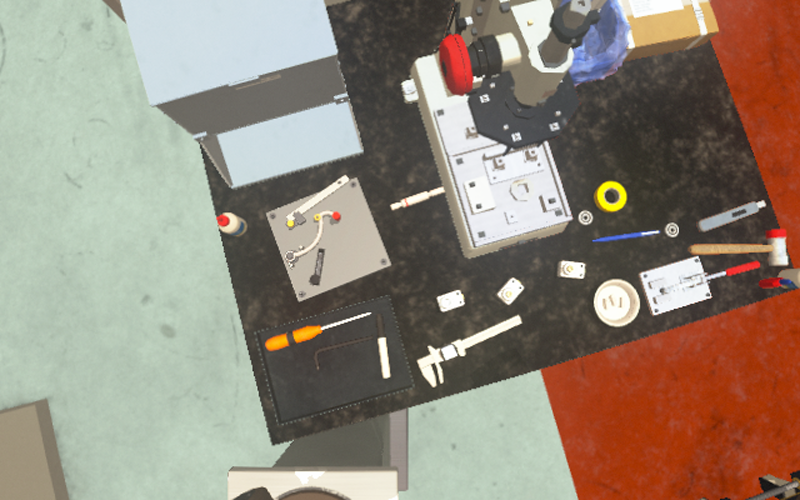

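The scene picture shows mainly the gripper in front of the nest. The top picture shows the nest at about (328,238), three housings at (451,300), (512,290) and (572,270), the gauge at (415,198) and the oiler at (230,222), all in 800-wide pixels. I'll zoom in on the nest and the housings.

```bash
python3 - <<'E'
from h import *
s=ctrl.snapshot("top")
im=s["color"][:,:,::-1]
a=cv2.resize(im[135:245,205:325],None,fx=5,fy=5,interpolation=cv2.INTER_CUBIC)
cv2.imwrite("pics/nest1.png",a)
b=cv2.resize(im[200:255,340:480],None,fx=5.5,fy=5.5,interpolation=cv2.INTER_CUBIC)
cv2.imwrite("pics/hs1.png",b)
for th in ["housing","sleeved_1","rail","nest","end_stop"]:
  for c in ctrl.cut_out(s,th)[:3]:
    m=c["pixels"].astype(np.uint8); ys,xs=np.nonzero(m)
    print(th,round(c["conf"],2),m.sum(),np.round(cv2.boxPoints(cv2.minAreaRect(np.stack([xs,ys],1).astype(np.float32))),1).tolist())
E
```

```text
housing 0.61 277 [[348.3999938964844, 236.8000030517578], [368.6000061035156, 229.39999389648438], [373.20001220703125, 242.10000610351562], [353.0, 249.5]]
sleeved_1 0.76 318 [[445.0, 208.0], [467.0, 208.0], [467.0, 223.0], [445.0, 223.0]]
sleeved_1 0.69 277 [[395.29998779296875, 235.6999969482422], [409.0, 219.10000610351562], [419.6000061035156, 227.8000030517578], [406.0, 244.5]]
rail 0.88 340 [[228.0, 171.0], [276.0, 139.0], [280.0, 145.0], [232.0, 177.0]]
rail 0.23 207 [[225.39999389648438, 203.6999969482422], [261.6000061035156, 163.39999389648438], [272.0, 172.8000030517578], [235.8000030517578, 213.10000610351562]]
nest 0.89 5791 [[209.8000030517578, 170.0], [286.0, 140.39999389648438], [314.5, 213.60000610351562], [238.3000030517578, 243.1999969482422]]
end_stop 0.55 110 [[228.5, 178.5], [238.5, 168.5], [245.5, 175.5], [235.5, 185.5]]
```

View pics/nest1.png

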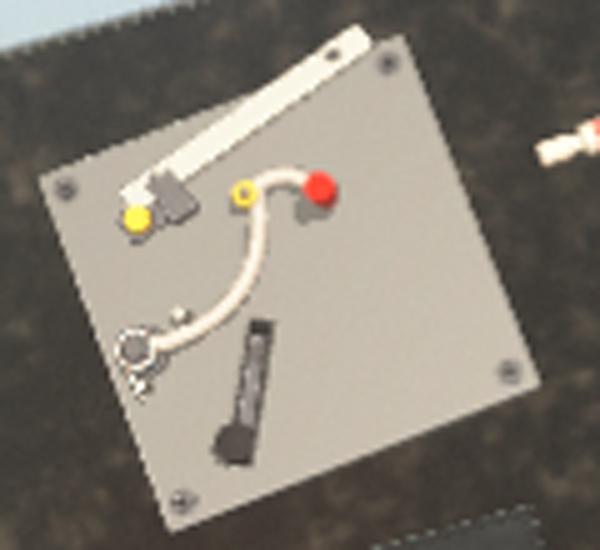

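View pics/hs1.png

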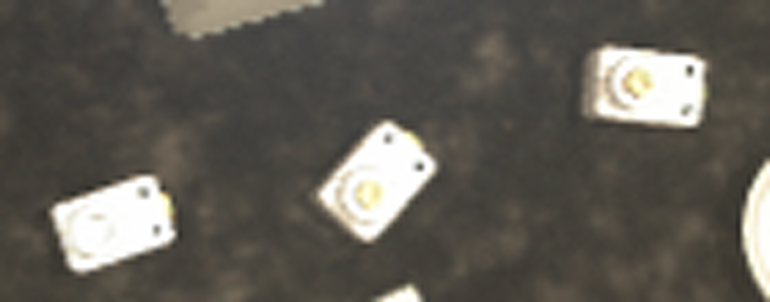

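The nest crop shows the rail running from (130,195) to (365,37), the stop at (175,198) with its screw at (137,218), the post at (320,190), the roller at (245,195), the pivot at (137,347) and the button at (235,443). In the housings crop the left one, boss at (92,232) and port at (167,205), has no sleeve. The rail looks turned relative to the plate, so I'll check that in world coordinates.

```bash
python3 - <<'E'
from h import *
np.set_printoptions(precision=4,suppress=True)
s=ctrl.snapshot("top")
N=lambda p,z:at_z(s,(205+(p[0]+.5)/5-.5,135+(p[1]+.5)/5-.5),z)[:2]
H=lambda p,z:at_z(s,(340+(p[0]+.5)/5.5-.5,200+(p[1]+.5)/5.5-.5),z)[:2]
ang=lambda v:np.degrees(np.arctan2(v[1],v[0]))
c=[N(p,.012) for p in [(40,180),(405,37),(540,382),(170,530)]]
print("corners",c,[np.linalg.norm(c[i]-c[i-1]) for i in range(4)],[ang(c[i]-c[i-1]) for i in range(4)])
cut=ctrl.cut_out(s,"rail")[0]["pixels"]
ys,xs=np.nonzero(cut); W=np.array([at_z(s,(x,y),.018)[:2] for x,y in zip(xs,ys)])
m=W.mean(0);u=np.linalg.svd(W-m)[2]; q=(W-m)@u.T
print("rail",m,ang(u[0]),q.min(0),q.max(0))
# white threshold in crop
g=s["color"].astype(int); 
for k,p,z in [("railA",(353,38),.018),("railB",(130,193),.018),("post",(320,188),.056),("pivot",(136,347),.03),("roller",(245,194),.0315),("pad",(235,443),.032),("screw",(137,217),.024),("stopc",(175,197),.022)]: print(k,N(p,z))
print("stop corners",[N(p,.022) for p in [(160,172),(198,205),(180,222),(150,190)]])
b,po=H((92,230),.031),H((168,205),.011); print("boss",b,"port",po,np.linalg.norm(b-po))
hc=[H(p,.022) for p in [(50,208),(155,176),(175,240),(78,272)]];print("hcorn",hc,np.mean(hc,0),[(ang(hc[i]-hc[i-1]),np.linalg.norm(hc[i]-hc[i-1])) for i in range(4)])
p=N((320,188),.056);v=N((136,347),.03);print("post-pivot",np.linalg.norm(p-v))
E
```

```text
corners [array([0.6344, 0.0889]), array([ 0.7023, -0.0875]), array([ 0.5341, -0.1516]), array([0.4661, 0.0236])] [np.float64(0.18049779732662893), np.float64(0.18905185919456755), np.float64(0.18001113180495262), np.float64(0.1879259385918278)] [np.float64(21.18891255157444), np.float64(-68.94697645172077), np.float64(-159.16929152036866), np.float64(111.20165904502412)]
rail [ 0.6654 -0.0172] 124.42961230785762 [-0.0622 -0.0072] [0.0744 0.0069]
railA [ 0.7007 -0.0631]
railB [0.6264 0.0436]
post [ 0.6208 -0.053 ]
pivot [0.5513 0.0367]
roller [ 0.6228 -0.0141]
pad [ 0.5059 -0.0106]
screw [0.6138 0.0386]
stopc [0.6235 0.021 ]
stop corners [array([0.6356, 0.0284]), array([0.6195, 0.01  ]), array([0.6114, 0.0185]), array([0.627, 0.033])]
boss [ 0.4612 -0.2522] port [ 0.4714 -0.2866] 0.03589772643951374
hcorn [array([ 0.4707, -0.2353]), array([ 0.4836, -0.2801]), array([ 0.4565, -0.2879]), array([ 0.4436, -0.2466])] [ 0.4636 -0.2625] [(np.float64(22.725202541370702), np.float64(0.02932592330131797)), (np.float64(-73.91712938681007), np.float64(0.04663006459084675)), (np.float64(-163.86662590203417), np.float64(0.028206898184981025)), (np.float64(107.30400103613975), np.float64(0.04327259470601933))]
post-pivot 0.11346696744302649
```

```bash
cat >> h.py <<'E'
def wrap(a): return (a+180)%360-180
def plan(wps,start=None):
    """wps: list of (x,y,z,yaw,rows); prints calls of 5 rows, tracking the nominal commanded pose"""
    if start is None:
        o=ctrl.get_obs(); start=[*o["tool_pos"],o["orientation"][2]]
    cur=np.array(start,float); poses=[]
    for w in wps:
        t=np.array(w[:4],float); t[3]=cur[3]+wrap(t[3]-cur[3]); n=w[4]
        poses+=[cur+(t-cur)*(i+1)/n for i in range(n)]; cur=t
        st=(np.linalg.norm(poses[-1][:3]-(poses[-2] if len(poses)>1 else np.array(start))[:3]))
    while len(poses)%5: poses.append(cur)
    b=np.array(start,float)
    for i in range(0,len(poses),5):
        y=np.radians(b[3]); c,s_=np.cos(y),np.sin(y); rows=[]
        for p in poses[i:i+5]:
            d=p[:3]-b[:3]; rows.append([[round(v/.8,4) for v in(c*d[0]+s_*d[1], s_*d[0]-c*d[1], -d[2])],round(-(p[3]-b[3])/90,4)])
        print(str(rows).replace(" ","")); b=poses[i+4]
E
python3 - <<'E'
from h import *
s=ctrl.snapshot("top")
for p in [(467,249),(570,218),(425,135)]: print(at_z(s,np.array(p)/1.25,.12))
for p in [(470,257),(572,225)]: print(at_z(s,np.array(p)/1.25,.0))
plan([(.42,-.27,.292,-105,11),(.6208,-.053,.2,-52.2,9)])
E
```

```text
[ 0.54923168 -0.2832197   0.12      ]
[ 0.60019185 -0.46101631  0.12      ]
[ 0.74877058 -0.21595002  0.12      ]
[ 0.54611865 -0.30384073  0.        ]
[ 0.60618664 -0.50541269  0.        ]
[[[np.float64(-0.038),np.float64(0.0346),np.float64(0.0)],np.float64(-0.0604)],[[np.float64(-0.0761),np.float64(0.0692),np.float64(0.0)],np.float64(-0.1209)],[[np.float64(-0.1141),np.float64(0.1038),np.float64(0.0)],np.float64(-0.1813)],[[np.float64(-0.1521),np.float64(0.1384),np.float64(0.0001)],np.float64(-0.2417)],[[np.float64(-0.1902),np.float64(0.173),np.float64(0.0001)],np.float64(-0.3022)]]
[[[np.float64(-0.0496),np.float64(0.0134),np.float64(0.0)],np.float64(-0.0604)],[[np.float64(-0.0993),np.float64(0.0268),np.float64(0.0)],np.float64(-0.1209)],[[np.float64(-0.1489),np.float64(0.0402),np.float64(0.0)],np.float64(-0.1813)],[[np.float64(-0.1986),np.float64(0.0536),np.float64(0.0001)],np.float64(-0.2417)],[[np.float64(-0.2482),np.float64(0.0669),np.float64(0.0001)],np.float64(-0.3022)]]
[[[np.float64(-0.0503),np.float64(-0.0108),np.float64(0.0)],np.float64(-0.0604)],[[np.float64(-0.0883),np.float64(-0.0264),np.float64(0.0128)],np.float64(-0.1256)],[[np.float64(-0.1262),np.float64(-0.042),np.float64(0.0256)],np.float64(-0.1908)],[[np.float64(-0.1642),np.float64(-0.0576),np.float64(0.0383)],np.float64(-0.256)],[[np.float64(-0.2022),np.float64(-0.0732),np.float64(0.0511)],np.float64(-0.3212)]]
[[[np.float64(-0.0257),np.float64(-0.032),np.float64(0.0128)],np.float64(-0.0652)],[[np.float64(-0.0514),np.float64(-0.064),np.float64(0.0256)],np.float64(-0.1304)],[[np.float64(-0.0771),np.float64(-0.0961),np.float64(0.0383)],np.float64(-0.1956)],[[np.float64(-0.1028),np.float64(-0.1281),np.float64(0.0511)],np.float64(-0.2607)],[[np.float64(-0.1285),np.float64(-0.1601),np.float64(0.0639)],np.float64(-0.3259)]]
```

Request:
send_rows([
  [[-0.038,0.0346,0],-0.06],
  [[-0.076,0.0692,0],-0.121],
  [[-0.114,0.1038,0],-0.181],
  [[-0.152,0.1384,0],-0.242],
  [[-0.19,0.173,0],-0.302],
], gripper=1)

```text
clock: 2.17
tool_pos: [0.2876, -0.4766, 0.2922]
orientation: [-180.0, -0.0, -137.4]
force: [1.1, -1.2, 0.6]
opening: 0.0874
gripper_force: 0.0
```

Request:
send_rows([
  [[-0.0496,0.0134,0],-0.06],
  [[-0.0993,0.0268,0],-0.121],
  [[-0.149,0.04,0],-0.181],
  [[-0.1986,0.0536,0],-0.242],
  [[-0.248,0.067,0],-0.302],
])

```text
clock: 2.58
tool_pos: [0.3983, -0.303, 0.2926]
orientation: [-179.9, 0.0, -110.2]
force: [1.2, 0.4, 0.3]
opening: 0.0878
gripper_force: 0.0
```

Request:
send_rows([
  [[-0.0503,-0.0108,0],-0.06],
  [[-0.088,-0.0264,0.0128],-0.126],
  [[-0.126,-0.042,0.0256],-0.19],
  [[-0.164,-0.0576,0.0383],-0.256],
  [[-0.202,-0.073,0.051],-0.32],
])

```text
clock: 3.0
tool_pos: [0.5098, -0.1723, 0.2514]
orientation: [-179.9, -0.0, -81.3]
force: [0.5, -0.4, -0.2]
opening: 0.0879
gripper_force: 0.0
```

Request:
send_rows([
  [[-0.0257,-0.032,0.0128],-0.065],
  [[-0.0514,-0.064,0.0256],-0.13],
  [[-0.077,-0.096,0.0383],-0.195],
  [[-0.103,-0.128,0.051],-0.26],
  [[-0.1285,-0.16,0.064],-0.325],
])

```text
clock: 3.42
tool_pos: [0.6216, -0.0522, 0.1999]
orientation: [-180.0, -0.0, -52.1]
force: [-0.1, -0.0, 0.3]
opening: 0.0877
gripper_force: 0.0
```

```bash
sed -i 's/round(v\/.8,4) for/float(round(v\/.8,4)) for/; s/,round(-(p\[3\]-b\[3\])\/90,4)/,float(round(-(p[3]-b[3])\/90,4))/' h.py; python3 - <<'E'
from h import *
s=ctrl.snapshot("scene"); save(s,"scene1",crop=(100,120,500,400),scale=2)
for th in ["post_top","roller","rail","end_stop","pivot","catch_pad","housing","port"]:
    print(th,[(round(b["conf"],2),np.round(np.array(b["xy"])*[640,400],1).tolist()) for b in ctrl.boxes_of(s,th)[:2]])
o=ctrl.get_obs();print(o["tool_pos"],o["orientation"],o["force"],o["clock"],o["joint_pos"])
for p in [(.6208,-.053,.056),(.5513,.0367,.026),(.6228,-.0141,.0315),(.5059,-.0106,.032)]:print(proj(s,p))
plan([(.6208,-.053,.102,-52.2,5)])
E
```

```text
post_top [(0.59, [282.8, 201.3])]
roller []
rail [(0.58, [324.6, 196.2]), (0.54, [267.0, 177.9])]
end_stop [(0.47, [293.0, 194.4])]
pivot [(0.71, [292.1, 196.5]), (0.57, [293.4, 207.6])]
catch_pad [(0.49, [266.2, 204.0])]
housing [(0.56, [302.0, 248.4]), (0.4, [299.9, 198.2])]
port [(0.67, [302.7, 246.9])]
[ 0.62028394 -0.05435624  0.20093243] [-1.79947622e+02 -2.76327768e-02 -5.24948304e+01] [-0.43310404  0.02095266 -0.37733948] 3.8667 [ 1.29343771e+01  1.97009719e+01 -1.32001360e+01  3.99391732e-03
 -5.70397673e+01  2.45686340e+01]
[305.78130136 191.96436356]
[271.12379768 197.19720876]
[299.19544494 195.38454038]
[266.07585238 203.69907556]
[[[-0.0002,-0.0003,0.0247],-0.0007],[[-0.0004,-0.0006,0.0495],-0.0013],[[-0.0006,-0.0009,0.0742],-0.002],[[-0.0008,-0.0012,0.0989],-0.0026],[[-0.001,-0.0015,0.1237],-0.0033]]
```

View pics/scene1.png

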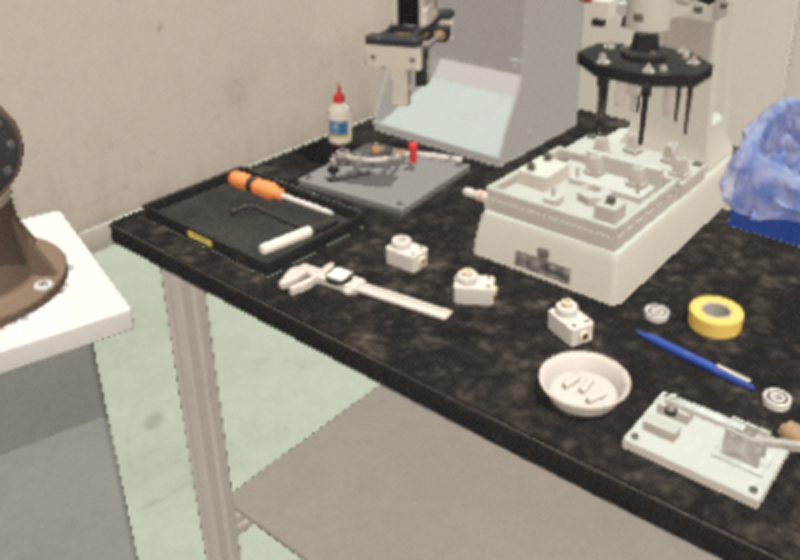

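The scene picture shows the post top at about (306,191) and the button at (267,205), which matches my projections. The finger tips are above the post, so I'll go down and grip it.

Request:
send_rows([
  [[0,0,0.0247],0],
  [[0,0,0.05],0],
  [[0,0,0.074],0],
  [[0,0,0.099],0],
  [[0,0,0.123],0],
])

```text
clock: 4.28
tool_pos: [0.6204, -0.0543, 0.1017]
orientation: [-179.9, -0.0, -52.5]
force: [0.3, -0.4, 0.2]
opening: 0.0879
gripper_force: 0.0
```

Request:
send_rows([
  [[0,0,0],0],
  [[0,0,0],0],
  [[0,0,0],0],
  [[0,0,0],0],
  [[0,0,0],0],
], gripper=0)

```text
clock: 4.7
tool_pos: [0.6213, -0.0536, 0.1033]
orientation: [-179.9, -0.1, -52.4]
force: [0.8, -0.1, -1.0]
opening: 0.0597
gripper_force: 0.0
```

Request:
send_rows([
  [[0,0,0],0],
  [[0,0,0],0],
  [[0,0,0],0],
  [[0,0,0],0],
  [[0,0,0],0],
])

```text
clock: 5.12
tool_pos: [0.6206, -0.0536, 0.1018]
orientation: [-180.0, -0.0, -52.4]
force: [0.5, -0.2, 0.2]
opening: 0.0265
gripper_force: 0.0
```

```bash
python3 - <<'E'
from h import *
o=ctrl.get_obs();print(o["tool_pos"],o["orientation"],o["force"],o["clock"],o["opening"],o["gripper_force"])
v=np.array([.5513,.0367]); p=o["tool_pos"][:2]; a0=np.arctan2(*(p-v)[::-1]); r=np.linalg.norm(p-v); print(r,np.degrees(a0))
y0=o["orientation"][2]; w=[]
r=.114
for i in range(1,31):
    th=.74*i/30; w.append((v[0]+r*np.cos(a0-th),v[1]+r*np.sin(a0-th),o["tool_pos"][2],y0-np.degrees(th),1))
plan(w)
E
```

```text
[ 0.62060894 -0.05357475  0.10181047] [-1.79996634e+02 -1.40217443e-03 -5.24170024e+01] [ 0.50230443 -0.20490682  0.15591369] 5.1167 0.0264612625907968 0.0
0.11381238832718829 -52.48454970972966
[[[0.0002,0.0035,-0.0],0.0157],[[0.0001,0.007,-0.0],0.0314],[[-0.0002,0.0105,-0.0],0.0471],[[-0.0005,0.014,-0.0],0.0628],[[-0.0009,0.0175,-0.0],0.0785]]
[[[-0.0,0.0035,-0.0],0.0157],[[-0.0002,0.007,-0.0],0.0314],[[-0.0004,0.0105,-0.0],0.0471],[[-0.0007,0.014,-0.0],0.0628],[[-0.0011,0.0175,-0.0],0.0785]]
[[[-0.0,0.0035,-0.0],0.0157],[[-0.0002,0.007,-0.0],0.0314],[[-0.0004,0.0105,-0.0],0.0471],[[-0.0007,0.014,-0.0],0.0628],[[-0.0011,0.0175,-0.0],0.0785]]
[[[-0.0,0.0035,-0.0],0.0157],[[-0.0002,0.007,-0.0],0.0314],[[-0.0004,0.0105,-0.0],0.0471],[[-0.0007,0.014,-0.0],0.0628],[[-0.0011,0.0175,-0.0],0.0785]]
[[[-0.0,0.0035,-0.0],0.0157],[[-0.0002,0.007,-0.0],0.0314],[[-0.0004,0.0105,-0.0],0.0471],[[-0.0007,0.014,-0.0],0.0628],[[-0.0011,0.0175,-0.0],0.0785]]
[[[-0.0,0.0035,-0.0],0.0157],[[-0.0002,0.007,-0.0],0.0314],[[-0.0004,0.0105,-0.0],0.0471],[[-0.0007,0.014,-0.0],0.0628],[[-0.0011,0.0175,-0.0],0.0785]]
```

Let the grip close, then draw in repeated arc segments.

Request:
send_rows([
  [[0,0,0],0],
  [[0,0,0],0],
  [[0,0,0],0],
  [[0,0,0],0],
  [[0,0,0],0],
])

```text
clock: 5.53
tool_pos: [0.6212, -0.0532, 0.1018]
orientation: [-179.9, -0.0, -52.4]
force: [2.6, 2.9, -2.8]
opening: 0.012
gripper_force: 30.0
```

Request:
send_rows([
  [[0,0.0035,0],0.016],
  [[-0.0002,0.007,0],0.031],
  [[-0.0004,0.0105,0],0.047],
  [[-0.0007,0.014,0],0.063],
  [[-0.0011,0.0175,0],0.0785],
])

```text
clock: 5.95
tool_pos: [0.6095, -0.0613, 0.1018]
orientation: [-179.9, -0.0, -59.6]
force: [4.8, 2.8, -4.1]
opening: 0.0123
gripper_force: 30.0
```

Request:
send_rows([
  [[0,0.0035,0],0.016],
  [[-0.0002,0.007,0],0.031],
  [[-0.0004,0.0105,0],0.047],
  [[-0.0007,0.014,0],0.063],
  [[-0.0011,0.0175,0],0.0785],
])

```text
clock: 6.37
tool_pos: [0.5971, -0.0679, 0.1019]
orientation: [-179.9, -0.0, -66.6]
force: [5.9, 1.3, -3.6]
opening: 0.0119
gripper_force: 30.0
```

Pulling as expected (about 6 N).

Request:
send_rows([
  [[0,0.0035,0],0.016],
  [[-0.0002,0.007,0],0.031],
  [[-0.0004,0.0105,0],0.047],
  [[-0.0007,0.014,0],0.063],
  [[-0.0011,0.0175,0],0.0785],
])

```text
clock: 6.78
tool_pos: [0.5841, -0.0728, 0.1019]
orientation: [-179.9, -0.0, -73.7]
force: [6.4, -0.4, -4.8]
opening: 0.012
gripper_force: 30.0
```

Request:
send_rows([
  [[0,0.0035,0],0.016],
  [[-0.0002,0.007,0],0.031],
  [[-0.0004,0.0105,0],0.047],
  [[-0.0007,0.014,0],0.063],
  [[-0.0011,0.0175,0],0.0785],
])

```text
clock: 7.2
tool_pos: [0.5714, -0.0759, 0.1021]
orientation: [-179.8, -0.0, -80.7]
force: [10.1, -1.7, -9.0]
opening: 0.012
gripper_force: 30.0
```

Request:
send_rows([
  [[0,0.0035,0],0.016],
  [[-0.0002,0.007,0],0.031],
  [[-0.0004,0.0105,0],0.047],
  [[-0.0007,0.014,0],0.063],
  [[-0.0011,0.0175,0],0.0785],
])

```text
clock: 7.62
tool_pos: [0.5568, -0.0777, 0.102]
orientation: [-179.9, -0.0, -87.8]
force: [8.2, -4.1, -6.1]
opening: 0.0121
gripper_force: 30.0
```

Request:
send_rows([
  [[0,0.0035,0],0.016],
  [[-0.0002,0.007,0],0.031],
  [[-0.0004,0.0105,0],0.047],
  [[-0.0007,0.014,0],0.063],
  [[-0.0011,0.0175,0],0.0785],
])

```text
clock: 8.03
tool_pos: [0.5423, -0.0776, 0.102]
orientation: [-179.9, -0.1, -94.9]
force: [6.1, -5.4, -5.3]
opening: 0.0118
gripper_force: 30.0
```

Request:
send_rows([
  [[0,-0.003,0],-0.013],
  [[0,-0.006,0],-0.026],
  [[-0.0003,-0.009,0],-0.04],
  [[-0.0004,-0.0118,0],-0.054],
  [[-0.0004,-0.0118,0],-0.054],
])

```text
clock: 8.45
tool_pos: [0.5519, -0.0779, 0.1019]
orientation: [-179.9, -0.0, -89.9]
force: [6.9, -3.5, -4.7]
opening: 0.0119
gripper_force: 30.0
```

```bash
python3 - <<'E'
from h import *
s=ctrl.snapshot("scene")
o=ctrl.get_obs();print(o["tool_pos"],o["orientation"],o["force"])
E
```

```text
[ 0.55187489 -0.07794839  0.1019369 ] [-1.79921929e+02 -4.45578167e-02 -8.99539433e+01] [ 5.5556516  -3.045775   -3.80829923]
```

Request:
send_rows([
  [[0,-0.0006,0],0],
  [[0,-0.0012,0],0],
  [[0,-0.0018,0],0],
  [[0,-0.0024,0],-0.01],
  [[0,-0.0024,0],-0.01],
])

```text
clock: 8.92
tool_pos: [0.553, -0.0779, 0.1018]
orientation: [180.0, -0.0, -89.0]
force: [3.7, -3.6, -2.5]
opening: 0.012
gripper_force: 30.0
```

Request:
send_rows([
  [[0,-0.001,0],0],
  [[0,-0.002,0],0],
  [[0,-0.002,0],0],
  [[0,-0.002,0],0],
  [[0,-0.002,0],0],
])

```text
clock: 9.33
tool_pos: [0.5539, -0.0779, 0.1018]
orientation: [179.9, -0.0, -89.1]
force: [1.1, -6.6, -0.3]
opening: 0.012
gripper_force: 30.0
```

Request:
send_rows([
  [[0,0,0],0],
  [[0,0,0],0],
  [[0,0,0],0],
  [[0,0,0],0],
  [[0,0,0],0],
], gripper=0.6)

```text
clock: 9.75
tool_pos: [0.5545, -0.077, 0.1017]
orientation: [180.0, 0.0, -89.0]
force: [-0.5, -0.7, 0.5]
opening: 0.0402
gripper_force: 0.0
```

Request:
send_rows([
  [[0,0,0],0],
  [[0,0,0],0],
  [[0,0,-0.03],0],
  [[0,0,-0.06],0],
  [[0,0,-0.1],0],
])

```text
clock: 10.17
tool_pos: [0.5534, -0.0772, 0.181]
orientation: [179.8, -0.0, -89.1]
force: [0.9, 0.3, -0.9]
opening: 0.0525
gripper_force: 0.0
```

```bash
python3 - <<'E'
from h import *
s=ctrl.snapshot("scene"); save(s,"scene2",crop=(220,150,380,270),scale=5)
for th in ["post_top","roller"]:
    print(th,[(round(b["conf"],2),np.round(np.array(b["xy"])*[640,400],1).tolist()) for b in ctrl.boxes_of(s,th)[:2]])
print(proj(s,(.5535,-.0773,.056)))
o=ctrl.get_obs();print(o["tool_pos"],o["orientation"],o["force"],o["opening"])
# above housing, in front of the bed
plan([(.50,-.10,.19,-89,3),(.455,-.2625,.19,-73.5,5)])
E
```

```text
post_top [(0.59, [286.9, 204.4])]
roller []
[291.61759474 199.58833623]
[ 0.55604131 -0.07693861  0.18447814] [-1.79688147e+02  4.04578188e-02 -8.90293850e+01] [-0.63171056 -0.36973595 -1.19536716] 0.052694696218201054
[[[0.0092,0.0235,-0.0023],-0.0001],[[0.0184,0.047,-0.0046],-0.0002],[[0.0276,0.0705,-0.0069],-0.0003],[[0.0681,0.0825,-0.0069],-0.0348],[[0.1085,0.0944,-0.0069],-0.0692]]
[[[0.0389,0.0163,-0.0],-0.0344],[[0.0778,0.0325,-0.0],-0.0689],[[0.1167,0.0488,-0.0],-0.1033],[[0.1167,0.0488,-0.0],-0.1033],[[0.1167,0.0488,-0.0],-0.1033]]
```

View pics/scene2.png

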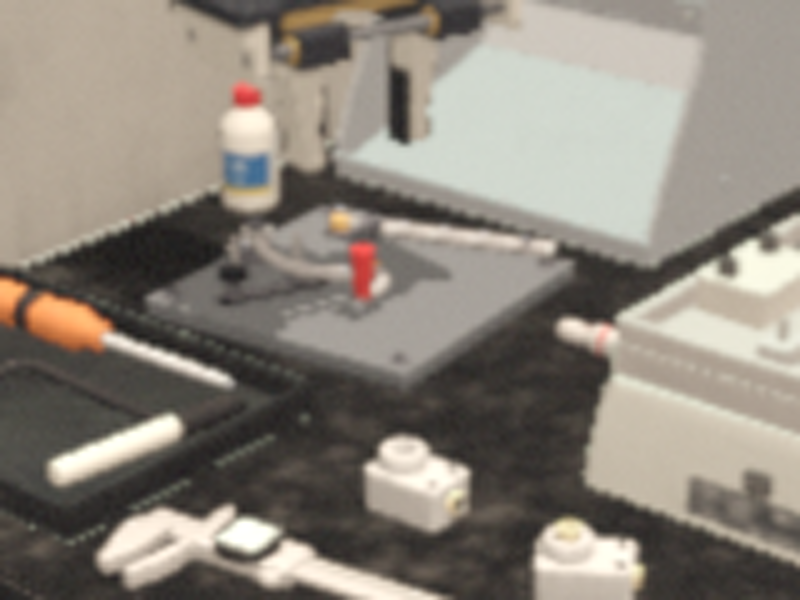

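The post sits at (292.6,199.4), where a caught arm should be, so the catch holds. Next I check the housing position and go there.

```bash
python3 - <<'E'
from h import *
s=ctrl.snapshot("scene"); 
f=lambda p,z:at_z(s,(220+(p[0]+.5)/5-.5,150+(p[1]+.5)/5-.5),z)
print("boss",f((403,447),.031),"port",f((456,500),.011))
T=ctrl.snapshot("top")
print("boss tri",tri(s,(220+403/5,150+447/5),T,(340+92/5.5,200+230/5.5)))
print("port tri",tri(s,(220+456/5,150+500/5),T,(340+168/5.5,200+205/5.5)))
plan([(.50,-.10,.19,-85,3),(.4636,-.2615,.19,-66,5),(.4636,-.2615,.19,-66,2)])
E
```

```text
boss [ 0.46314319 -0.25220851  0.031     ] port [ 0.47375942 -0.2826147   0.011     ]
boss tri (array([ 0.46147587, -0.25386409,  0.03100816]), np.float64(0.0028740959130534966))
port tri (array([ 0.47080233, -0.28756732,  0.01308071]), np.float64(0.000998729268974479))
[[[0.0092,0.0228,-0.0035],-0.015],[[0.0183,0.0455,-0.0069],-0.0301],[[0.0275,0.0683,-0.0104],-0.0451],[[0.0677,0.0781,-0.0104],-0.0874],[[0.108,0.0878,-0.0104],-0.1296]]
[[[0.0374,0.0177,-0.0],-0.0422],[[0.0748,0.0354,-0.0],-0.0844],[[0.1123,0.0531,-0.0],-0.1267],[[0.1123,0.0531,-0.0],-0.1267],[[0.1123,0.0531,-0.0],-0.1267]]
```

Request:
send_rows([
  [[0.009,0.0228,-0.0035],-0.015],
  [[0.018,0.0455,-0.007],-0.03],
  [[0.0275,0.068,-0.0104],-0.045],
  [[0.0677,0.078,-0.0104],-0.087],
  [[0.108,0.0878,-0.0104],-0.13],
], gripper=0.8)

```text
clock: 10.83
tool_pos: [0.4845, -0.1647, 0.1893]
orientation: [179.9, 0.0, -77.0]
force: [1.2, -0.2, -0.1]
opening: 0.0697
gripper_force: 0.0
```

Request:
send_rows([
  [[0.0374,0.0177,0],-0.042],
  [[0.0748,0.0354,0],-0.084],
  [[0.1123,0.053,0],-0.127],
  [[0.1123,0.053,0],-0.127],
  [[0.1123,0.053,0],-0.127],
])

```text
clock: 11.25
tool_pos: [0.4628, -0.263, 0.1886]
orientation: [179.9, 0.1, -66.1]
force: [-0.2, 0.6, 0.6]
opening: 0.0702
gripper_force: 0.0
```

```bash
python3 - <<'E'
from h import *
T=ctrl.snapshot("top"); S=ctrl.snapshot("scene")
im=np.hstack([cv2.resize(T["color"][135:245,205:325],None,fx=5,fy=5,interpolation=cv2.INTER_CUBIC)])
cv2.imwrite("pics/nest2.png",im[:,:,::-1])
o=ctrl.get_obs();print(o["tool_pos"],o["orientation"],o["force"],o["opening"])
plan([(.4636,-.2615,.0765,-66,5)])
E
```

```text
[ 0.46356037 -0.26144689  0.18909899] [ 1.79920164e+02  6.76064688e-02 -6.60061459e+01] [-0.39502818 -0.20240609 -0.77024569] 0.07028491764972707
[[[0.0,-0.0,0.0281],-0.0],[[0.0,-0.0,0.0563],-0.0],[[0.0,-0.0,0.0844],-0.0],[[0.0001,-0.0,0.1126],-0.0001],[[0.0001,-0.0,0.1407],-0.0001]]
```

View pics/nest2.png

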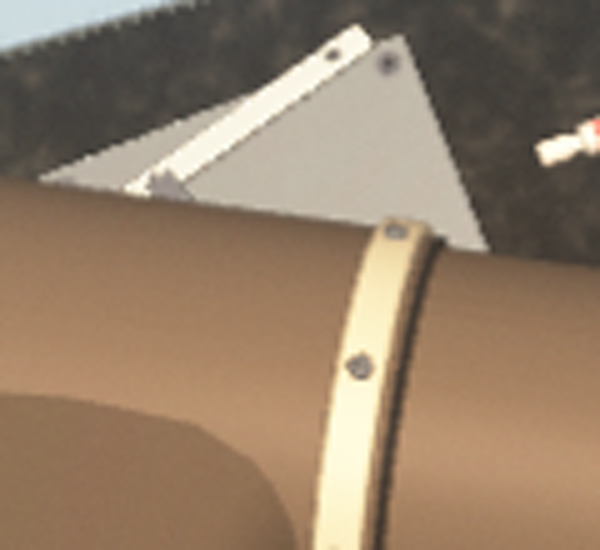

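The top crop shows the rail from (130,190) to (365,35), clear of the arm, with the stop's top at (170,183). I go down and grip, and fit the rail's ground-face edge from this picture.

Request:
send_rows([
  [[0,0,0.028],0],
  [[0,0,0.056],0],
  [[0,0,0.084],0],
  [[0,0,0.1126],0],
  [[0,0,0.1405],0],
])

```text
clock: 11.77
tool_pos: [0.4643, -0.2603, 0.0765]
orientation: [180.0, 0.0, -65.8]
force: [0.4, 0.0, 0.3]
opening: 0.0698
gripper_force: 0.0
```

Request:
send_rows([
  [[0,0,0],0],
  [[0,0,0],0],
  [[0,0,0],0],
  [[0,0,0],0],
  [[0,0,0],0],
], gripper=0.2)

```text
clock: 12.18
tool_pos: [0.465, -0.2616, 0.0791]
orientation: [-179.9, -0.1, -65.9]
force: [-0.1, -0.3, 0.5]
opening: 0.0423
gripper_force: 0.0
```

Request:
send_rows([
  [[0,0,0],0],
  [[0,0,0],0],
  [[0,0,0],0],
  [[0,0,0],0],
  [[0,0,0],0],
])

```text
clock: 12.6
tool_pos: [0.4643, -0.2618, 0.0786]
orientation: [-180.0, -0.0, -65.9]
force: [-1.2, 1.8, 7.6]
opening: 0.0302
gripper_force: 29.0
```

```bash
python3 - <<'E'
from h import *
np.set_printoptions(precision=4,suppress=True)
T=ctrl.snapshot("top"); g=T["color"].astype(float).mean(2)
# sub-pixel edges of the rail's top: profiles across the rail in world, z=.018, from rough centre line
m=np.array([.6654,-.0172]);a=np.radians(124.43);u=np.array([np.cos(a),np.sin(a)]);n=np.array([np.sin(a),-np.cos(a)]) # n=+x rail
def samp(P,z):
    q=proj(T,(*P,z)); return cv2.getRectSubPix(g.astype(np.float32),(1,1),(float(q[0]),float(q[1])))[0,0]
d=np.arange(-.016,.016,.0005); E=[[],[]]
for t in np.arange(-.055,.035,.004):
    v=np.array([samp(m+u*t+n*x,.018) for x in d]); k=np.gradient(v)
    for e,sl,sg in((0,d<0,1),(1,d>0,-1)):
        w=np.clip(k[sl]*sg,0,None); i=np.argmax(w); ww=np.where(abs(np.arange(len(w))-i)<6,w,0); E[e].append((t,(d[sl]*ww).sum()/ww.sum()))
for e in E:
    e=np.array(e);p=np.polyfit(e[:,0],e[:,1],1); r=e[:,1]-np.polyval(p,e[:,0]); ok=abs(r)<2*r.std(); p=np.polyfit(e[ok,0],e[ok,1],1); print("slope deg",np.degrees(p[0]),"off",p[1],"rms",r[ok].std())
o=ctrl.get_obs();print(o["tool_pos"],o["orientation"],o["force"],o["opening"],o["gripper_force"])
E
```

```text
slope deg -0.8587325856989909 off -0.006171049353957422 rms 0.0002613490368540333
slope deg 4.486909802087832 off 0.011012292013616348 rms 0.001567437758483769
[ 0.4643 -0.2618  0.0786] [-179.9521   -0.0403  -65.9155] [-1.9094  1.1408  6.1339] 0.03046376577164238 28.951534365769476
```

```bash
python3 - <<'E'
from h import *
np.set_printoptions(precision=3,suppress=True)
T=ctrl.snapshot("top");S=ctrl.snapshot("scene")
for p in [(362,153),(232,187)]: print("top",at_z(T,np.array(p)/1.25,0),at_z(T,np.array(p)/1.25,.1))
for q in [(650,262),(340,165)]: print("scene",at_z(S,(220+q[0]/5,150+q[1]/5),0),at_z(S,(220+q[0]/5,150+q[1]/5),.03))
n=np.array([np.cos(np.radians(35)),np.sin(np.radians(35))]);u=np.array([-n[1],n[0]])
c=np.array([.6477,-.0295])+.025*u
print("TCP final",c)
for sg in(1,-1):
    k=c+n*.0965+u*.039*sg; print("corner",k,"in pics",proj(T,(*k,.0885))*1.25)
o=ctrl.get_obs();print(o["force"],o["tool_pos"])
q=np.array([.6477,-.0295])-.008*n
plan([(.4643,-.2618,.19,-66,4),(.54,-.15,.19,-60,4),(*q,.14,-55,5),(*q,.14,-55,2)])
print(q)
E
```

```text
top [ 0.755 -0.096  0.   ] [ 0.724 -0.105  0.1  ]
top [0.69  0.161 0.   ] [0.666 0.125 0.1  ]
scene [ 0.763 -0.095  0.   ] [ 0.717 -0.148  0.03 ]
scene [0.7  0.17 0.  ] [0.657 0.102 0.03 ]
TCP final [ 0.633 -0.009]
corner [0.69  0.078] in pics [260.408 175.007]
corner [0.735 0.014] in pics [296.303 150.178]
[-2.03   1.263  6.968] [ 0.464 -0.262  0.079]
[[[-0.0,0.0,-0.0348],0.0002],[[-0.0,0.0,-0.0696],0.0005],[[-0.0,0.0,-0.1045],0.0007],[[-0.0,0.0,-0.1393],0.0009],[[-0.0222,-0.0358,-0.1393],-0.0157]]
[[[-0.0213,-0.0364,-0.0],-0.0167],[[-0.0427,-0.0728,-0.0],-0.0333],[[-0.064,-0.1092,-0.0],-0.05],[[-0.0793,-0.1445,0.0125],-0.0611],[[-0.0946,-0.1798,0.025],-0.0722]]
[[[-0.0112,-0.0368,0.0125],-0.0111],[[-0.0223,-0.0736,0.025],-0.0222],[[-0.0335,-0.1104,0.0375],-0.0333],[[-0.0335,-0.1104,0.0375],-0.0333],[[-0.0335,-0.1104,0.0375],-0.0333]]
[ 0.641 -0.034]
```

Request:
send_rows([
  [[0,0,-0.035],0],
  [[0,0,-0.07],0],
  [[0,0,-0.1045],0],
  [[0,0,-0.139],0],
  [[-0.022,-0.036,-0.139],-0.016],
])

```text
clock: 13.17
tool_pos: [0.4834, -0.2366, 0.1944]
orientation: [-179.7, -0.3, -64.7]
force: [0.5, -1.4, -2.2]
opening: 0.03
gripper_force: 28.9
```

Request:
send_rows([
  [[-0.021,-0.0364,0],-0.017],
  [[-0.0427,-0.073,0],-0.033],
  [[-0.064,-0.109,0],-0.05],
  [[-0.079,-0.1445,0.0125],-0.061],
  [[-0.0946,-0.18,0.025],-0.072],
])

```text
clock: 13.58
tool_pos: [0.5814, -0.1021, 0.1693]
orientation: [-179.9, -0.0, -57.9]
force: [0.2, -0.8, -1.5]
opening: 0.0303
gripper_force: 28.9
```

Request:
send_rows([
  [[-0.011,-0.0368,0.0125],-0.011],
  [[-0.022,-0.0736,0.025],-0.022],
  [[-0.0335,-0.11,0.0375],-0.033],
  [[-0.0335,-0.11,0.0375],-0.033],
  [[-0.0335,-0.11,0.0375],-0.033],
])

```text
clock: 14.0
tool_pos: [0.641, -0.0329, 0.1373]
orientation: [179.9, 0.1, -54.9]
force: [-0.6, 0.2, -2.4]
opening: 0.0302
gripper_force: 28.9
```

```bash
python3 - <<'E'
from h import *
np.set_printoptions(precision=4,suppress=True)
S=ctrl.snapshot("scene");save(S,"scene3",crop=(230,120,390,240),scale=5)
o=ctrl.get_obs();print(o["force"],o["tool_pos"],o["orientation"],o["opening"],o["gripper_force"])
plan([(.6411,-.0341,.094,-55,5)])
E
```

```text
[ 0.066   0.1831 -1.7695] [ 0.6405 -0.0338  0.1379] [179.8995   0.0529 -54.9967] 0.029890014552722284 28.939006361179054
[[[0.0002,-0.0001,0.011],0.0],[[0.0003,-0.0001,0.022],0.0],[[0.0005,-0.0002,0.0329],0.0],[[0.0006,-0.0003,0.0439],0.0],[[0.0008,-0.0004,0.0549],0.0]]
```

View pics/scene3.png

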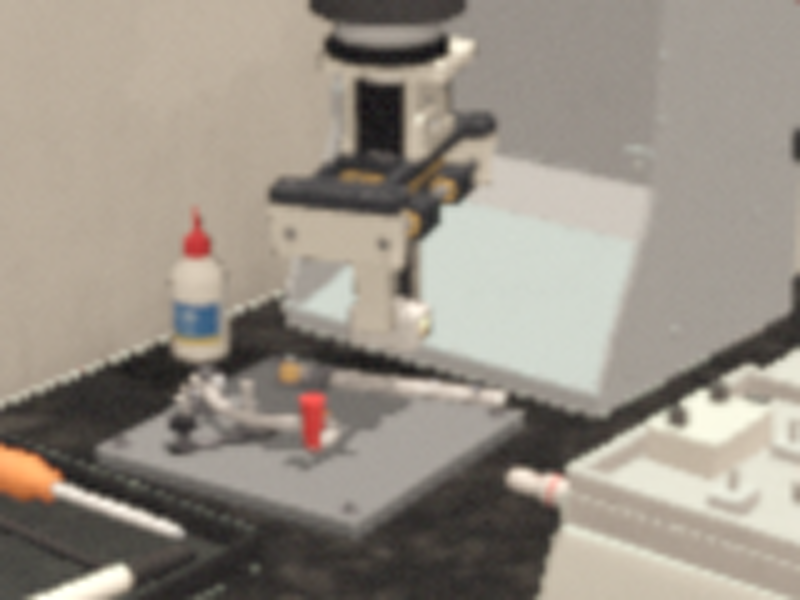

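The scene picture shows the housing held upright at about (412,320) in the crop, above the plate and on the arm side of the rail. The catch still holds the post, at (313,400), and the bin lip is low. Next I lower it.

Request:
send_rows([
  [[0,0,0.011],0],
  [[0,0,0.022],0],
  [[0,0,0.033],0],
  [[0,0,0.044],0],
  [[0,0,0.055],0],
])

```text
clock: 14.47
tool_pos: [0.6405, -0.0347, 0.0939]
orientation: [180.0, 0.0, -55.1]
force: [-1.1, 0.3, -1.8]
opening: 0.0302
gripper_force: 28.9
```

Request:
send_rows([
  [[0,0,0.001],0],
  [[0,0,0.002],0],
  [[0,0,0.003],0],
  [[0,0,0.003],0],
  [[0,0,0.003],0],
])

```text
clock: 14.88
tool_pos: [0.6412, -0.0341, 0.0929]
orientation: [-180.0, -0.0, -55.0]
force: [0.1, -0.8, -1.8]
opening: 0.03
gripper_force: 28.9
```

Request:
send_rows([
  [[0,0,0.001],0],
  [[0,0,0.0015],0],
  [[0,0,0.0015],0],
  [[0,0,0.0015],0],
  [[0,0,0.0015],0],
])

```text
clock: 15.3
tool_pos: [0.641, -0.0341, 0.0914]
orientation: [-180.0, -0.0, -55.0]
force: [-0.2, 0.4, -2.4]
opening: 0.0304
gripper_force: 28.9
```

Request:
send_rows([
  [[0,0,0.001],0],
  [[0,0,0.0015],0],
  [[0,0,0.0015],0],
  [[0,0,0.0015],0],
  [[0,0,0.0015],0],
])

```text
clock: 15.72
tool_pos: [0.6411, -0.0341, 0.0906]
orientation: [-180.0, -0.0, -55.0]
force: [-2.1, 0.9, 5.6]
opening: 0.0297
gripper_force: 29.0
```

Request:
send_rows([
  [[0,0,-0.0005],0],
  [[0,-0.0012,-0.0005],0],
  [[0,-0.0025,-0.0005],0],
  [[0,-0.0038,-0.0005],0],
  [[0,-0.005,-0.0005],0],
])

```text
clock: 16.13
tool_pos: [0.6436, -0.0325, 0.0907]
orientation: [179.9, 0.0, -55.0]
force: [-3.4, -2.2, 6.1]
opening: 0.0306
gripper_force: 28.9
```

Request:
send_rows([
  [[0,-0.0003,0],0],
  [[0,-0.0006,0],0],
  [[0,-0.0009,0],0],
  [[0,-0.0012,0],0],
  [[0,-0.0012,0],0],
])

```text
clock: 16.55
tool_pos: [0.6443, -0.032, 0.0907]
orientation: [179.9, 0.0, -55.0]
force: [-3.2, -1.5, 6.6]
opening: 0.03
gripper_force: 28.9
```

Request:
send_rows([
  [[0,0,-0.0005],0],
  [[0,0,-0.0008],0],
  [[0,0,-0.0008],0],
  [[0,0,-0.0008],0],
  [[0,0,-0.0008],0],
])

```text
clock: 16.97
tool_pos: [0.645, -0.0312, 0.0907]
orientation: [180.0, 0.0, -55.0]
force: [0.4, 0.3, -2.6]
opening: 0.0297
gripper_force: 28.9
```

Request:
send_rows([
  [[0,-0.0004,0],0],
  [[0,-0.0008,0],0],
  [[0,-0.0012,0],0],
  [[0,-0.0015,0],0],
  [[0,-0.0015,0],0],
])

```text
clock: 17.38
tool_pos: [0.6458, -0.0307, 0.091]
orientation: [180.0, 0.0, -55.0]
force: [-1.1, -0.3, -3.1]
opening: 0.0302
gripper_force: 28.9
```

Request:
send_rows([
  [[0,-0.0004,0],0],
  [[0,-0.0008,0],0],
  [[0,-0.0008,0],0],
  [[0,-0.0008,0],0],
  [[0,-0.0008,0],0],
])

```text
clock: 17.8
tool_pos: [0.6461, -0.0306, 0.0909]
orientation: [179.9, 0.0, -55.0]
force: [-2.8, -2.8, -1.3]
opening: 0.0299
gripper_force: 28.8
```

Request:
send_rows([
  [[0,-0.0002,0],0],
  [[0,-0.0002,0],0],
  [[0,-0.0002,0],0],
  [[0,-0.0002,0],0],
  [[0,-0.0002,0],0],
])

```text
clock: 18.22
tool_pos: [0.6461, -0.0305, 0.0909]
orientation: [179.9, 0.0, -55.0]
force: [-2.8, -3.7, -1.6]
opening: 0.0302
gripper_force: 28.8
```

```bash
python3 - <<'E'
from h import *
T=ctrl.snapshot("top")
for i in range(6):
    ctrl.snapshot("scene") if i%2 else None
    o=ctrl.get_obs();print(o["force"].round(2),o["moment"].round(3),o["tool_pos"].round(5),o["orientation"].round(2))
E
```

```text
[-2.52 -2.94 -1.35] [-1.593  1.408  0.037] [ 0.64612 -0.03055  0.09094] [ 1.7993e+02  2.0000e-02 -5.5040e+01]
[-3.05 -4.04 -1.5 ] [-1.594  1.406  0.104] [ 0.64611 -0.03052  0.09093] [ 1.7993e+02  2.0000e-02 -5.5040e+01]
[-3.05 -4.04 -1.5 ] [-1.594  1.406  0.104] [ 0.64611 -0.03052  0.09093] [ 1.7993e+02  2.0000e-02 -5.5040e+01]
[-2.85 -4.18 -2.42] [-1.56   1.401  0.065] [ 0.64612 -0.03052  0.09095] [ 1.7993e+02  2.0000e-02 -5.5040e+01]
[-2.85 -4.18 -2.42] [-1.56   1.401  0.065] [ 0.64612 -0.03052  0.09095] [ 1.7993e+02  2.0000e-02 -5.5040e+01]
[-3.87 -4.45 -1.52] [-1.556  1.444  0.1  ] [ 0.64613 -0.03053  0.09095] [ 1.7993e+02  2.0000e-02 -5.5030e+01]
```

Request:
send_rows([
  [[0,0,0],-0.003],
  [[0,0,0],-0.006],
  [[0,0,0],-0.006],
  [[0,0,0],-0.006],
  [[0,0,0],-0.006],
])

```text
clock: 18.83
tool_pos: [0.6463, -0.0305, 0.091]
orientation: [179.9, 0.0, -54.5]
force: [-2.8, -4.9, -2.2]
opening: 0.0302
gripper_force: 28.8
```

```bash
cat > r.py <<'E'
from h import *
def read(k=6):
    R=[]
    for i in range(k):
        ctrl.snapshot("scene"); o=ctrl.get_obs(); R.append([*o["force"],o["moment"][2],*o["tool_pos"],o["orientation"][2]])
    r=np.mean(R,0); a=np.radians(35); n=np.array([np.cos(a),np.sin(a)]);u=np.array([-n[1],n[0]])
    print("Fn %.2f Fu %.2f Fz %.2f Mz %.3f"%(r[:2]@n,r[:2]@u,r[2],r[3]),r[4:].round(4),"pn,pu mm",(r[4:6]@n*1e3).round(2),(r[4:6]@u*1e3).round(2))
if __name__=="__main__": read()
E
python3 r.py
```

```text
Fn -4.90 Fu -1.88 Fz -1.78 Mz 0.091 [ 6.46300e-01 -3.05000e-02  9.10000e-02 -5.44951e+01] pn,pu mm 511.89 -395.69
```

Request:
send_rows([
  [[0,0,0],-0.004],
  [[0,0,0],-0.008],
  [[0,0,0],-0.011],
  [[0,0,0],-0.011],
  [[0,0,0],-0.011],
])

```text
clock: 19.55
tool_pos: [0.6465, -0.0305, 0.0911]
orientation: [180.0, -0.0, -53.5]
force: [-1.7, -4.4, -2.3]
opening: 0.0301
gripper_force: 28.8
```

```bash
python3 r.py
```

```text
Fn -4.62 Fu -2.63 Fz -1.75 Mz 0.061 [ 6.46500e-01 -3.05000e-02  9.11000e-02 -5.34987e+01] pn,pu mm 512.13 -395.81
```

Request:
send_rows([
  [[0,0,0],-0.004],
  [[0,0,0],-0.008],
  [[0,0,0],-0.011],
  [[0,0,0],-0.011],
  [[0,0,0],-0.011],
])

```text
clock: 20.27
tool_pos: [0.6467, -0.0302, 0.0911]
orientation: [180.0, -0.0, -52.5]
force: [-1.9, -4.7, -2.2]
opening: 0.03
gripper_force: 28.9
```

```bash
python3 r.py
```

```text
Fn -3.84 Fu -2.86 Fz -1.93 Mz 0.026 [ 6.46700e-01 -3.02000e-02  9.11000e-02 -5.25128e+01] pn,pu mm 512.4 -395.64
```

Request:
send_rows([
  [[0,0,0],-0.004],
  [[0,0,0],-0.008],
  [[0,0,0],-0.011],
  [[0,0,0],-0.011],
  [[0,0,0],-0.011],
])

```text
clock: 20.98
tool_pos: [0.6468, -0.03, 0.0912]
orientation: [-180.0, -0.0, -51.5]
force: [-2.1, -2.7, -1.1]
opening: 0.0301
gripper_force: 28.9
```

```bash
python3 r.py
```

```text
Fn -1.90 Fu -1.60 Fz -2.28 Mz 0.040 [ 6.46800e-01 -3.00000e-02  9.12000e-02 -5.15165e+01] pn,pu mm 512.64 -395.55
```

```bash
python3 - <<'E'
from h import *
T=ctrl.snapshot("top");S=ctrl.snapshot("scene")
a=cv2.resize(S["color"][170:220,250:350],(800,400),interpolation=cv2.INTER_CUBIC)
b=cv2.resize(T["color"][135:215,205:325],(300,200),interpolation=cv2.INTER_CUBIC)
c=np.zeros((600,800,3),np.uint8);c[:400]=a;c[400:,:300]=b
# predicted outline of housing at TCP (yaw = tool) bottom z .012 and the rail
cv2.imwrite("pics/m1.png",c[:,:,::-1])
o=ctrl.get_obs(); p=o["tool_pos"]
f=lambda P:((proj(S,P)-[250,170]+.5)*8-.5).round(0)
for yw in(35,38.5):
    a=np.radians(yw);n=np.array([np.cos(a),np.sin(a)]);u=np.array([-n[1],n[0]])
    for dx,dy in((-15,23),(-15,-22),(15,-22)):
        P=p[:2]+n*dx/1e3+u*dy/1e3; print(yw,dx,dy,"bot",f((*P,.012)),"top",f((*P,.034)))
m=np.array([.6600,-.0209]);a=np.radians(35);u=np.array([-np.sin(a),np.cos(a)])
for t in(-.06,-.04,-.02,0,.02,.048):print("rail face top",t,f((*(m+u*t),.018)))
E
```

```text
35 -15 23 bot [403. 258.] top [402. 206.]
35 -15 -22 bot [512. 273.] top [512. 220.]
35 15 -22 bot [536. 244.] top [536. 192.]
38.5 -15 23 bot [404. 260.] top [403. 208.]
38.5 -15 -22 bot [515. 272.] top [515. 219.]
38.5 15 -22 bot [535. 243.] top [535. 191.]
rail face top -0.06 [630. 241.]
rail face top -0.04 [581. 235.]
rail face top -0.02 [533. 228.]
rail face top 0 [485. 222.]
rail face top 0.02 [437. 216.]
rail face top 0.048 [372. 208.]
```

View pics/m1.png

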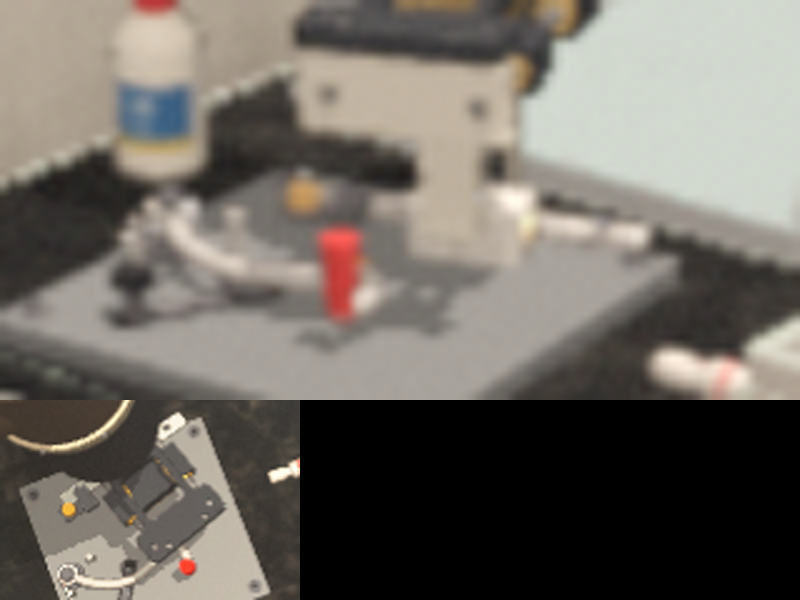

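The picture shows the housing beside the rail with the post still caught. The force data mean the housing sits a few degrees clockwise in the grip, so I keep turning counter-clockwise while pressing, until it lies flat.

Request:
send_rows([
  [[0,-0.0004,0],0],
  [[0,-0.0008,0],0],
  [[0,-0.0008,0],0],
  [[0,-0.0008,0],0],
  [[0,-0.0008,0],0],
])

```text
clock: 21.8
tool_pos: [0.647, -0.0299, 0.0911]
orientation: [180.0, 0.0, -51.5]
force: [-2.2, -3.4, -1.7]
opening: 0.0301
gripper_force: 28.9
```

```bash
python3 r.py
```

```text
Fn -4.32 Fu -2.17 Fz -1.47 Mz 0.052 [ 6.47000e-01 -2.99000e-02  9.11000e-02 -5.15226e+01] pn,pu mm 512.81 -395.61
```

Request:
send_rows([
  [[0,0,0],-0.004],
  [[0,0,0],-0.008],
  [[0,0,0],-0.011],
  [[0,0,0],-0.011],
  [[0,0,0],-0.011],
])

```text
clock: 22.52
tool_pos: [0.6472, -0.0298, 0.0911]
orientation: [-180.0, -0.0, -50.5]
force: [-2.2, -4.8, -1.6]
opening: 0.0297
gripper_force: 28.9
```

```bash
python3 r.py
```

```text
Fn -4.13 Fu -2.96 Fz -1.90 Mz 0.045 [ 6.47100e-01 -2.98000e-02  9.11000e-02 -5.05324e+01] pn,pu mm 513.03 -395.58
```

Request:
send_rows([
  [[0,0,0],-0.004],
  [[0,0,0],-0.008],
  [[0,0,0],-0.011],
  [[0,0,0],-0.011],
  [[0,0,0],-0.011],
])

```text
clock: 23.23
tool_pos: [0.6471, -0.0298, 0.0911]
orientation: [180.0, 0.0, -49.5]
force: [-2.5, -4.3, -2.1]
opening: 0.0299
gripper_force: 29.2
```

```bash
python3 r.py
```

```text
Fn -4.76 Fu -2.32 Fz -1.97 Mz -0.133 [ 6.47000e-01 -2.98000e-02  9.11000e-02 -4.95382e+01] pn,pu mm 512.94 -395.54
```

Request:
send_rows([
  [[0,0,0],0.003],
  [[0,0,0],0.006],
  [[0,0,0],0.006],
  [[0,0,0],0.006],
  [[0,0,0],0.006],
])

```text
clock: 23.95
tool_pos: [0.6471, -0.0297, 0.0911]
orientation: [180.0, 0.0, -50.1]
force: [-1.7, -4.2, -0.8]
opening: 0.0302
gripper_force: 29.1
```

```bash
python3 r.py
```

```text
Fn -3.87 Fu -1.17 Fz -2.04 Mz -0.060 [ 6.47100e-01 -2.97000e-02  9.11000e-02 -5.00742e+01] pn,pu mm 513.06 -395.49
```

Request:
send_rows([
  [[-0.0012,-0.0001,0],0],
  [[-0.0024,-0.0002,0],0],
  [[-0.0037,-0.0003,0],0],
  [[-0.005,-0.0004,0],0],
  [[-0.005,-0.0004,0],0],
])

```text
clock: 24.67
tool_pos: [0.6447, -0.0263, 0.0911]
orientation: [-180.0, 0.0, -50.1]
force: [-1.9, -3.7, -2.2]
opening: 0.0301
gripper_force: 29.1
```

```bash
python3 r.py
```

```text
Fn -3.88 Fu -0.65 Fz -1.45 Mz -0.102 [ 6.44700e-01 -2.64000e-02  9.11000e-02 -5.00747e+01] pn,pu mm 513.03 -391.4
```

Request:
send_rows([
  [[-0.002,-0.0002,0],0],
  [[-0.004,-0.0003,0],0],
  [[-0.006,-0.0005,0],0],
  [[-0.008,-0.0007,0],0],
  [[-0.01,-0.0008,0],0],
])

```text
clock: 25.38
tool_pos: [0.6401, -0.0198, 0.0911]
orientation: [-180.0, -0.0, -50.1]
force: [-2.0, -4.2, -3.1]
opening: 0.0302
gripper_force: 29.1
```

Request:
send_rows([
  [[-0.0012,-0.0001,0],0],
  [[-0.0024,-0.0002,0],0],
  [[-0.0037,-0.0003,0],0],
  [[-0.005,-0.0004,0],0],
  [[-0.005,-0.0004,0],0],
])

```text
clock: 25.8
tool_pos: [0.6377, -0.0165, 0.0911]
orientation: [-180.0, 0.0, -50.1]
force: [-3.1, -3.3, -1.9]
opening: 0.0298
gripper_force: 29.1
```

```bash
python3 r.py
```

```text
Fn -3.96 Fu -0.63 Fz -1.04 Mz -0.088 [ 6.37800e-01 -1.65000e-02  9.11000e-02 -5.00775e+01] pn,pu mm 512.94 -379.34
```

Request:
send_rows([
  [[-0.001,-0.0001,0],0],
  [[-0.002,-0.0002,0],0],
  [[-0.003,-0.0002,0],0],
  [[-0.004,-0.0003,0],0],
  [[-0.004,-0.0003,0],0],
])

```text
clock: 26.52
tool_pos: [0.636, -0.014, 0.0911]
orientation: [-180.0, -0.0, -50.1]
force: [-1.2, -3.4, -2.0]
opening: 0.0301
gripper_force: 29.1
```

Request:
send_rows([
  [[-0.0004,0,0],0],
  [[-0.0008,0,0],0],
  [[-0.0012,-0.0001,0],0],
  [[-0.0015,-0.0001,0],0],
  [[-0.0015,-0.0001,0],0],
])

```text
clock: 26.93
tool_pos: [0.6353, -0.013, 0.0912]
orientation: [-180.0, -0.0, -50.1]
force: [-1.1, -3.9, -2.0]
opening: 0.03
gripper_force: 29.1
```

Request:
send_rows([
  [[-0.0004,0,0],0],
  [[-0.0008,0,0],0],
  [[-0.0012,-0.0001,0],0],
  [[-0.0015,-0.0001,0],0],
  [[-0.0015,-0.0001,0],0],
])

```text
clock: 27.35
tool_pos: [0.6346, -0.0121, 0.0912]
orientation: [-180.0, -0.0, -50.1]
force: [-2.2, -3.4, -2.0]
opening: 0.0303
gripper_force: 29.1
```

```bash
python3 r.py
```

```text
Fn -3.57 Fu -1.86 Fz -1.67 Mz -0.049 [ 6.34600e-01 -1.21000e-02  9.11000e-02 -5.00772e+01] pn,pu mm 512.9 -373.85
```

Request:
send_rows([
  [[-0.0004,0,0],0],
  [[-0.0008,0,0],0],
  [[-0.0008,0,0],0],
  [[-0.0008,0,0],0],
  [[-0.0008,0,0],0],
])

```text
clock: 28.07
tool_pos: [0.6342, -0.0116, 0.0911]
orientation: [-180.0, -0.0, -50.1]
force: [-1.8, -2.9, -1.6]
opening: 0.0303
gripper_force: 29.1
```

```bash
python3 r.py
```

```text
Fn -3.12 Fu -1.54 Fz -2.19 Mz -0.078 [ 6.34200e-01 -1.16000e-02  9.11000e-02 -5.00767e+01] pn,pu mm 512.88 -373.26
```

Moved freely, so there is no contact yet. I continue in small steps.

Request:
send_rows([
  [[-0.0004,-0.0001,0],0],
  [[-0.0008,-0.0002,0],0],
  [[-0.0012,-0.0003,0],0],
  [[-0.0012,-0.0003,0],0],
  [[-0.0012,-0.0003,0],0],
])

```text
clock: 28.78
tool_pos: [0.6336, -0.0108, 0.0911]
orientation: [180.0, 0.0, -50.1]
force: [-1.5, -3.6, -2.5]
opening: 0.0303
gripper_force: 29.1
```

```bash
python3 r.py
```

```text
Fn -3.65 Fu -1.66 Fz -1.93 Mz -0.080 [ 6.3370e-01 -1.0700e-02  9.1100e-02 -5.0077e+01] pn,pu mm 512.92 -372.25
```

Request:
send_rows([
  [[-0.0004,0,0],0],
  [[-0.0008,0,0],0],
  [[-0.0008,0,0],0],
  [[-0.0008,0,0],0],
  [[-0.0008,0,0],0],
])

```text
clock: 29.5
tool_pos: [0.6333, -0.0103, 0.0911]
orientation: [180.0, 0.0, -50.1]
force: [-1.9, -4.3, -2.0]
opening: 0.0298
gripper_force: 29.1
```

```bash
python3 r.py
```

```text
Fn -3.74 Fu -2.08 Fz -1.89 Mz -0.048 [ 6.33300e-01 -1.03000e-02  9.11000e-02 -5.00799e+01] pn,pu mm 512.89 -371.65
```

Request:
send_rows([
  [[-0.0004,0,0],0],
  [[-0.0008,-0.0001,0],0],
  [[-0.0012,-0.0001,0],0],
  [[-0.0012,-0.0001,0],0],
  [[-0.0012,-0.0001,0],0],
])

```text
clock: 30.22
tool_pos: [0.6327, -0.0094, 0.0911]
orientation: [180.0, 0.0, -50.1]
force: [-1.8, -4.2, -1.5]
opening: 0.03
gripper_force: 29.1
```

```bash
sed -i 's/read(k=6)/read(k=4)/' r.py; python3 r.py
```

```text
Fn -3.82 Fu -1.77 Fz -1.95 Mz -0.067 [ 6.32700e-01 -9.40000e-03  9.11000e-02 -5.00769e+01] pn,pu mm 512.89 -370.63
```

Request:
send_rows([
  [[-0.0004,0,0],0],
  [[-0.0008,-0.0001,0],0],
  [[-0.0008,-0.0001,0],0],
  [[-0.0008,-0.0001,0],0],
  [[-0.0008,-0.0001,0],0],
])

```text
clock: 30.83
tool_pos: [0.6324, -0.0089, 0.0911]
orientation: [180.0, 0.0, -50.1]
force: [-2.3, -5.2, -1.9]
opening: 0.0301
gripper_force: 29.1
```

```bash
python3 r.py
```

```text
Fn -4.00 Fu -2.38 Fz -1.67 Mz -0.089 [ 6.324e-01 -8.900e-03  9.110e-02 -5.008e+01] pn,pu mm 512.91 -370.03
```

Request:
send_rows([
  [[-0.0004,0,0],0],
  [[-0.0008,-0.0001,0],0],
  [[-0.0012,-0.0001,0],0],
  [[-0.0012,-0.0001,0],0],
  [[-0.0012,-0.0001,0],0],
])

```text
clock: 31.45
tool_pos: [0.6318, -0.0082, 0.0911]
orientation: [180.0, 0.0, -50.1]
force: [-2.5, -5.3, -0.7]
opening: 0.0301
gripper_force: 29.1
```

```bash
python3 r.py
```

```text
Fn -4.61 Fu -2.27 Fz -1.69 Mz -0.084 [ 6.31800e-01 -8.20000e-03  9.11000e-02 -5.00797e+01] pn,pu mm 512.89 -369.1
```

Request:
send_rows([
  [[-0.0004,0,0],0],
  [[-0.0008,-0.0001,0],0],
  [[-0.0012,-0.0001,0],0],
  [[-0.0012,-0.0001,0],0],
  [[-0.0012,-0.0001,0],0],
])

```text
clock: 32.07
tool_pos: [0.6315, -0.0077, 0.0911]
orientation: [180.0, -0.0, -50.1]
force: [-0.2, -6.8, -2.2]
opening: 0.0303
gripper_force: 29.1
```

```bash
python3 r.py
```

```text
Fn -4.22 Fu -4.84 Fz -3.37 Mz -0.100 [ 6.3150e-01 -7.7000e-03  9.1100e-02 -5.0077e+01] pn,pu mm 512.91 -368.55
```

Request:
send_rows([
  [[-0.0004,0,0],0],
  [[-0.0007,0,0],0],
  [[-0.0007,0,0],0],
  [[-0.0007,0,0],0],
  [[-0.0007,0,0],0],
])

```text
clock: 32.68
tool_pos: [0.6315, -0.0076, 0.0912]
orientation: [-180.0, -0.1, -50.1]
force: [-0.1, -8.4, -3.8]
opening: 0.0299
gripper_force: 29.1
```

```bash
python3 r.py
```

```text
Fn -4.40 Fu -7.44 Fz -3.85 Mz -0.112 [ 6.31500e-01 -7.60000e-03  9.12000e-02 -5.00788e+01] pn,pu mm 512.89 -368.43
```

Request:
send_rows([
  [[0.0004,0.0003,0.0003],0],
  [[0.0007,0.0005,0.0006],0],
  [[0.0007,0.0005,0.0006],0],
  [[0.0007,0.0005,0.0006],0],
  [[0.0007,0.0005,0.0006],0],
])

```text
clock: 33.3
tool_pos: [0.6314, -0.0078, 0.0911]
orientation: [-180.0, -0.0, -50.1]
force: [-1.8, -6.1, 0.1]
opening: 0.0302
gripper_force: 29.1
```

```bash
python3 r.py
```

```text
Fn -4.35 Fu -3.79 Fz 0.61 Mz -0.105 [ 6.31500e-01 -7.70000e-03  9.11000e-02 -5.00668e+01] pn,pu mm 512.83 -368.54
```

Request:
send_rows([
  [[0,0,0],0],
  [[0,0,0],0],
  [[0,0,0],0],
  [[0,0,0],0],
  [[0,0,0],0],
], gripper=0.6)

```text
clock: 33.92
tool_pos: [0.6315, -0.0071, 0.0909]
orientation: [-179.9, -0.0, -50.1]
force: [0.3, -1.2, -0.7]
opening: 0.0513
gripper_force: 0.0
```

```bash
python3 r.py
```

```text
Fn -0.10 Fu 0.03 Fz -0.08 Mz 0.011 [ 6.31200e-01 -7.30000e-03  9.08000e-02 -5.00663e+01] pn,pu mm 512.88 -368.08
```

Released, with zero force on the tool. I lift, move aside and check from above whether the housing lies flush.

```bash
python3 - <<'E'
from h import *
plan([(.6313,-.0073,.2,-50.1,4),(.42,-.33,.25,-65,11)])
E
```

```text
[[[-0.0,-0.0001,-0.0342],0.0001],[[-0.0,-0.0001,-0.0683],0.0002],[[-0.0,-0.0002,-0.1025],0.0002],[[-0.0,-0.0003,-0.1366],0.0003],[[0.0127,0.0417,-0.1423],0.0154]]
[[[0.0137,0.0416,-0.0057],0.0151],[[0.0274,0.0833,-0.0114],0.0301],[[0.0412,0.1249,-0.017],0.0452],[[0.0549,0.1665,-0.0227],0.0602],[[0.0686,0.2082,-0.0284],0.0753]]
[[[0.0185,0.0397,-0.0057],0.0151],[[0.0371,0.0794,-0.0114],0.0301],[[0.0556,0.1192,-0.017],0.0452],[[0.0741,0.1589,-0.0227],0.0602],[[0.0927,0.1986,-0.0284],0.0753]]
```

Request:
send_rows([
  [[0,0,-0.034],0],
  [[0,0,-0.068],0],
  [[0,0,-0.1025],0],
  [[0,0,-0.1366],0],
  [[0.0127,0.0417,-0.142],0.015],
])

```text
clock: 34.53
tool_pos: [0.6168, -0.034, 0.2095]
orientation: [-179.6, -0.3, -51.2]
force: [2.3, -1.3, 0.7]
opening: 0.0528
gripper_force: 0.0
```

Request:
send_rows([
  [[0.0137,0.0416,-0.0057],0.015],
  [[0.0274,0.0833,-0.0114],0.03],
  [[0.041,0.125,-0.017],0.045],
  [[0.055,0.1665,-0.0227],0.06],
  [[0.0686,0.208,-0.0284],0.075],
])

```text
clock: 34.95
tool_pos: [0.5149, -0.1846, 0.2274]
orientation: [-180.0, -0.0, -58.2]
force: [0.4, -1.2, 1.0]
opening: 0.0531
gripper_force: 0.0
```

Request:
send_rows([
  [[0.0185,0.0397,-0.0057],0.015],
  [[0.037,0.0794,-0.0114],0.03],
  [[0.0556,0.119,-0.017],0.045],
  [[0.074,0.159,-0.0227],0.06],
  [[0.0927,0.1986,-0.0284],0.075],
])

```text
clock: 35.37
tool_pos: [0.419, -0.3314, 0.2502]
orientation: [-180.0, -0.0, -65.0]
force: [0.9, 0.5, 0.2]
opening: 0.0523
gripper_force: 0.0
```

```bash
python3 - <<'E'
from h import *
T=ctrl.snapshot("top"); S=ctrl.snapshot("scene")
np.save("T.npy",T["color"])
a=cv2.resize(T["color"][140:210,215:305],(771,600),interpolation=cv2.INTER_CUBIC)
cv2.imwrite("pics/fin.png",a[:,:,::-1])
k=600/70
f=lambda P:((proj(T,P)-[215,140]+.5)*k-.5).round(0).tolist()
# predicted housing corners if flush at yaw 35, centre from TCP 512.88-?, with TCP at housing y=+1
a=np.radians(35);n=np.array([np.cos(a),np.sin(a)]);u=np.array([-n[1],n[0]]);c=np.array([.6315,-.0077])
for dx,dy in((15,23),(15,-22),(-15,-22),(-15,23)): print(dx,dy,f((*(c+n*dx/1e3+u*dy/1e3),.034)))
for th in ["housing","port","end_stop","post_top"]:
    print(th,[(round(b["conf"],2),(np.array(b["xy"])*[640,400]).round(1).tolist()) for b in ctrl.boxes_of(T,th)[:2]])
E
```

```text
15 23 [210.0, 262.0]
15 -22 [345.0, 168.0]
-15 -22 [407.0, 255.0]
-15 23 [272.0, 350.0]
housing []
port [(0.51, [252.1, 161.1])]
end_stop []
post_top []
```

View pics/fin.png

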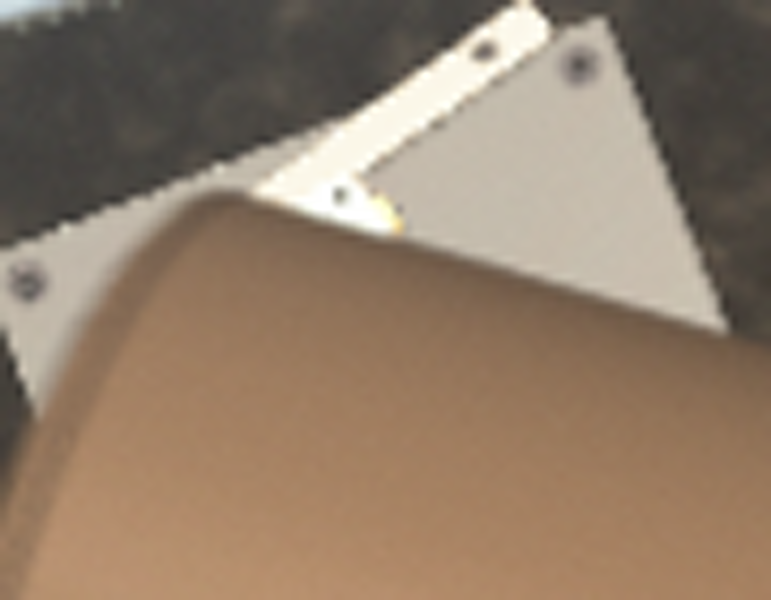

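The crop shows the housing's −y corner against the rail at about (352,172), where I predicted it, with the port at (390,215); the robot arm hides the rest. I move further away and measure its angle numerically.

Request:
send_rows([
  [[0.02,0.045,-0.005],0],
  [[0.04,0.09,-0.01],0],
  [[0.06,0.135,-0.02],0],
  [[0.08,0.18,-0.03],0],
  [[0.1,0.22,-0.04],0],
])

```text
clock: 36.08
tool_pos: [0.2944, -0.4776, 0.2819]
orientation: [180.0, 0.0, -64.8]
force: [0.7, -0.6, 0.3]
opening: 0.0525
gripper_force: 0.0
```

Request:
send_rows([
  [[0.02,0.045,-0.005],0],
  [[0.04,0.09,-0.01],0],
  [[0.06,0.135,-0.01],0],
  [[0.07,0.16,-0.01],0],
  [[0.07,0.16,-0.01],0],
])

```text
clock: 36.5
tool_pos: [0.201, -0.5842, 0.2887]
orientation: [180.0, 0.1, -65.0]
force: [0.8, 0.1, -0.0]
opening: 0.0524
gripper_force: 0.0
```

```bash
cat > ang.py <<'E'
from h import *
T=ctrl.snapshot("top"); g=T["color"].astype(np.float32).mean(2)
print(ctrl.get_obs()["tool_pos"].round(3))
a=np.radians(35);n=np.array([np.cos(a),np.sin(a)]);u=np.array([-n[1],n[0]])
for th in ["housing","port","end_stop","post_top","rail"]:
    print(th,[(round(b["conf"],2),(np.array(b["xy"])*[640,400]).round(1).tolist()) for b in ctrl.boxes_of(T,th)[:2]])
def edge(P0,dirs,step,ts,z,sg,half=.006):
    E=[]; d=np.arange(-half,half,.0004)
    for t in ts:
        v=[]
        for x in d:
            q=proj(T,(*(P0+dirs*t+step*x),z)); v.append(cv2.getRectSubPix(g,(1,1),(float(q[0]),float(q[1])))[0,0])
        k=np.clip(sg*np.gradient(np.array(v)),0,None); i=np.argmax(k); w=np.where(abs(np.arange(len(k))-i)<7,k,0); E.append((d*w).sum()/max(w.sum(),1e-6))
    E=np.array(E);ok=np.ones(len(E),bool)
    for _ in range(3):
        p=np.polyfit(ts[ok],E[ok],1); r=E-np.polyval(p,ts); ok=abs(r)<max(2*r[ok].std(),2e-4)
    return np.degrees(p[0]),p[1]*1e3,r[ok].std()*1e3,ok.sum()
c=np.array([.6315,-.0077])+u*.0005
ts=np.arange(-.017,.019,.002)
# -x edge of top (bright inside): going +n brightness rises ; slope>0 -> edge turns clockwise
print("house -x edge",edge(c-n*.015,u,n,ts,.034,1))
print("house -y edge",edge(c-u*.022,n,u,np.arange(-.012,.0125,.002),.034,1))
m=np.array([.66,-.0209]); 
print("rail face edge",edge(m,u,n,np.arange(-.07,-.015,.003),.018,1))
im=g[140:210,215:305]
E
python3 ang.py
```

```text
[ 0.202 -0.583  0.289]
housing [(0.65, [253.1, 167.3]), (0.42, [254.1, 216.9])]
port [(0.57, [251.5, 167.7])]
end_stop [(0.68, [234.3, 177.4]), (0.36, [254.6, 217.1])]
post_top [(0.8, [258.9, 203.4])]
rail [(0.56, [252.7, 168.0]), (0.53, [261.1, 153.3])]
house -x edge (np.float64(-0.44830709312976325), np.float64(-0.01642304541796769), np.float64(0.14415703664990226), np.int64(17))
house -y edge (np.float64(-5.803695322484014), np.float64(-2.746442616303159), np.float64(1.3870909561496279), np.int64(12))
rail face edge (np.float64(-0.3932734079357321), np.float64(0.2761159079335984), np.float64(0.34282220181148093), np.int64(16))
```

The housing's side and the rail's face are parallel within 0.1°, and the housing lies where it was pressed. Now the button: I refine its position and plan the move.

```bash
python3 - <<'E'
from h import *
T=ctrl.snapshot("top"); g=T["color"].astype(float).mean(2)
print([(round(b["conf"],2),(np.array(b["xy"])*[640,400]).round(1).tolist(),at_z(T,np.array(b["xy"])*[640,400],.032).round(4)) for b in ctrl.boxes_of(T,"catch_pad")[:2]])
q=proj(T,(.5059,-.0106,.032)); print("expected",q)
x,y=np.round(q).astype(int); w=g[y-6:y+7,x-6:x+7]; print(w.astype(int))
plan([(.42,-.25,.27,-32.5,10),(.506,-.0106,.13,0,8),(.506,-.0106,.11,0,2)])
E
```

```text
[(0.43, [259.9, 204.0], array([ 0.5503, -0.0296,  0.032 ]))]
expected [251.61764518 223.19583927]
[[184 183 183 185 183 167  94 150 150 145  94 160 187]
 [183 184 185 185 178 142 101 150 150 142  98 162 187]
 [185 185 183 185 174 112  86 128 147 133 111 184 187]
 [184 184 175 117  89  84  85  86  97 114 124 187 186]
 [184 178 142  82  81  82  83  85  84  78 124 185 187]
 [185 172  88  80  83  85  83  85  85  88 137 186 186]
 [183 170  74  78  81  82  84  86  84 100 157 185 187]
 [177 129  87  77  82  82  84  84  84  99 157 186 186]
 [177 128  94  81  82  82  85  86  82 107 184 187 187]
 [184 177 130  96  80  82  82  82  70 118 187 186 187]
 [184 178 135 127  90  63  62  57  68 122 186 185 187]
 [185 184 183 176 144 183 176 150 150 160 187 186 186]
 [184 184 183 184 184 186 185 186 185 183 186 185 187]]
[[[-0.026,-0.0421,0.0025],-0.0359],[[-0.052,-0.0842,0.005],-0.0718],[[-0.078,-0.1264,0.0075],-0.1077],[[-0.104,-0.1685,0.01],-0.1437],[[-0.13,-0.2106,0.0125],-0.1796]]
[[[-0.0133,-0.0477,0.0025],-0.0359],[[-0.0265,-0.0954,0.005],-0.0718],[[-0.0398,-0.1431,0.0075],-0.1077],[[-0.053,-0.1908,0.01],-0.1437],[[-0.0663,-0.2385,0.0125],-0.1796]]
[[[-0.0088,-0.0388,0.0219],-0.0451],[[-0.0175,-0.0775,0.0438],-0.0903],[[-0.0263,-0.1163,0.0656],-0.1354],[[-0.0351,-0.1551,0.0875],-0.1806],[[-0.0438,-0.1938,0.1094],-0.2257]]
[[[0.0052,-0.0394,0.0219],-0.0451],[[0.0105,-0.0788,0.0437],-0.0903],[[0.0157,-0.1182,0.0656],-0.1354],[[0.0157,-0.1182,0.0781],-0.1354],[[0.0157,-0.1182,0.0906],-0.1354]]
```

Request:
send_rows([
  [[-0.026,-0.042,0.0025],-0.036],
  [[-0.052,-0.0842,0.005],-0.072],
  [[-0.078,-0.1264,0.0075],-0.108],
  [[-0.104,-0.1685,0.01],-0.144],
  [[-0.13,-0.2106,0.0125],-0.18],
], gripper=0)

```text
clock: 37.32
tool_pos: [0.3119, -0.4147, 0.2799]
orientation: [-180.0, -0.0, -48.5]
force: [0.4, -0.0, -0.1]
opening: 0.0248
gripper_force: 0.0
```

Request:
send_rows([
  [[-0.0133,-0.0477,0.0025],-0.036],
  [[-0.0265,-0.0954,0.005],-0.072],
  [[-0.04,-0.143,0.0075],-0.108],
  [[-0.053,-0.191,0.01],-0.144],
  [[-0.0663,-0.2385,0.0125],-0.18],
])

```text
clock: 37.73
tool_pos: [0.4202, -0.2486, 0.2702]
orientation: [-180.0, -0.1, -32.3]
force: [0.3, -0.7, -0.0]
opening: 0.0005
gripper_force: 0.0
```

Request:
send_rows([
  [[-0.0088,-0.0388,0.0219],-0.045],
  [[-0.0175,-0.0775,0.0438],-0.09],
  [[-0.0263,-0.1163,0.0656],-0.135],
  [[-0.035,-0.155,0.0875],-0.18],
  [[-0.0438,-0.1938,0.1094],-0.2257],
])

```text
clock: 38.15
tool_pos: [0.4735, -0.0992, 0.182]
orientation: [-180.0, -0.1, -11.9]
force: [-0.2, -0.3, 0.1]
opening: 0.0006
gripper_force: 0.0
```

Request:
send_rows([
  [[0.0052,-0.0394,0.0219],-0.045],
  [[0.0105,-0.0788,0.0437],-0.09],
  [[0.0157,-0.1182,0.0656],-0.1354],
  [[0.0157,-0.1182,0.0781],-0.1354],
  [[0.0157,-0.1182,0.0906],-0.1354],
])

```text
clock: 38.57
tool_pos: [0.5058, -0.0097, 0.1089]
orientation: [180.0, 0.0, 0.2]
force: [-0.5, -0.4, -0.5]
opening: 0.0007
gripper_force: 0.0
```

```bash
python3 - <<'E'
from h import *
ctrl.snapshot("scene")
o=ctrl.get_obs();print(o["tool_pos"],o["orientation"],o["force"],o["opening"],o["clock"])
plan([(.506,-.0106,.098,0,3)])
E
```

```text
[ 0.50440458 -0.01088852  0.10728783] [1.79965073e+02 1.60129099e-01 3.78628585e-02] [-0.39302385 -0.17161199 -1.50904591] 0.00014746295771164068 38.6167
[[[0.0007,-0.0001,0.0039],0.0001],[[0.0013,-0.0002,0.0077],0.0003],[[0.002,-0.0004,0.0116],0.0004],[[0.002,-0.0004,0.0116],0.0004],[[0.002,-0.0004,0.0116],0.0004]]
```

Request:
send_rows([
  [[0,0,0.004],0],
  [[0,0,0.008],0],
  [[0,0,0.0113],0],
  [[0,0,0.0113],0],
  [[0,0,0.0113],0],
])

```text
clock: 39.03
tool_pos: [0.5056, -0.0121, 0.1011]
orientation: [-180.0, -0.0, -0.1]
force: [0.2, 0.8, -0.1]
opening: 0.0006
gripper_force: 0.0
```

Request:
send_rows([
  [[0,0,0.0025],0],
  [[0,0,0.005],0],
  [[0,0,0.0075],0],
  [[0,0,0.0085],0],
  [[0,0,0.0085],0],
])

```text
clock: 39.45
tool_pos: [0.5058, -0.0117, 0.094]
orientation: [180.0, -0.0, -0.0]
force: [0.5, -0.3, 3.4]
opening: 0.0002
gripper_force: 1.6
```

Request:
send_rows([
  [[0,0,0.0008],0],
  [[0,0,0.0015],0],
  [[0,0,0.0015],0],
  [[0,0,0.0015],0],
  [[0,0,0.0015],0],
])

```text
clock: 39.87
tool_pos: [0.5057, -0.0116, 0.0928]
orientation: [180.0, -0.0, -0.0]
force: [0.6, -1.5, 3.0]
opening: 0.0003
gripper_force: 1.7
```

```bash
python3 - <<'E'
from h import *
S=ctrl.snapshot("scene")
o=ctrl.get_obs();print(o["tool_pos"],o["force"])
hsv=cv2.cvtColor(S["color"],cv2.COLOR_RGB2HSV); m=((hsv[...,0]<6)|(hsv[...,0]>174))&(hsv[...,1]>160)
m[:, :250]=0;m[:,360:]=0;m[:170]=0;m[230:]=0
ys,xs=np.nonzero(m);print("red",xs.mean(),ys.mean(),len(xs),"caught would be",proj(S,(.5545,-.077,.045)),"freed",proj(S,(.611,-.061,.045)))
E
```

```text
[ 0.50574586 -0.01162232  0.09276127] [ 0.13746826 -2.38355096  3.93484067]
red 304.5 198.0 16 caught would be [291.93124009 202.96118806] freed [304.68226839 196.86839196]
```

The arm is free: the post is now where a clamped arm's post should be. I raise the tool and check.

Request:
send_rows([
  [[0,0,-0.01],0],
  [[0,0,-0.04],0],
  [[0,0,-0.08],0],
  [[0,0,-0.12],0],
  [[0,0,-0.16],0],
])

```text
clock: 40.33
tool_pos: [0.5046, -0.0116, 0.222]
orientation: [-180.0, 0.1, -0.0]
force: [0.4, 0.6, 0.1]
opening: 0.0002
gripper_force: 0.0
```

Request:
send_rows([
  [[-0.02,0.045,0],0],
  [[-0.04,0.09,0],0],
  [[-0.06,0.135,0],0],
  [[-0.08,0.18,0],0],
  [[-0.1,0.225,0],0],
])

```text
clock: 40.75
tool_pos: [0.4238, -0.1925, 0.221]
orientation: [-180.0, 0.0, 0.0]
force: [1.3, -0.0, 0.8]
opening: 0.0007
gripper_force: 0.0
```

Request:
send_rows([
  [[-0.02,0.045,0],0],
  [[-0.04,0.09,0],0],
  [[-0.06,0.135,0],0],
  [[-0.08,0.18,0],0],
  [[-0.1,0.225,0],0],
])

```text
clock: 41.17
tool_pos: [0.3438, -0.3726, 0.221]
orientation: [-180.0, -0.0, -0.0]
force: [1.6, 0.0, 0.1]
opening: 0.0005
gripper_force: 0.0
```

```bash
python3 ang.py; python3 - <<'E'
from h import *
T=ctrl.snapshot("top")
hsv=cv2.cvtColor(T["color"],cv2.COLOR_RGB2HSV); m=((hsv[...,0]<6)|(hsv[...,0]>174))&(hsv[...,1]>160)
m[:, :240]=0;m[:,290:]=0;m[:150]=0;m[230:]=0
ys,xs=np.nonzero(m);p=at_z(T,(xs.mean(),ys.mean()),.054)[:2]
d=p-[.5513,.0367];print(len(xs),p,"arm angle",np.radians(-52.4)-np.arctan2(d[1],d[0]),np.linalg.norm(d))
E
```

```text
[ 0.342 -0.377  0.221]
housing [(0.78, [253.0, 167.7])]
port [(0.6, [249.7, 167.0])]
end_stop []
post_top [(0.76, [258.9, 185.9])]
rail [(0.63, [257.8, 153.4])]
house -x edge (np.float64(-0.7938898532363482), np.float64(0.1807670118376215), np.float64(0.13451584019732063), np.int64(14))
house -y edge (np.float64(-5.281056065612549), np.float64(-2.8024805176196064), np.float64(1.3744014976718018), np.int64(12))
rail face edge (np.float64(-0.41280861624264964), np.float64(0.25828840448713536), np.float64(0.34180450997990786), np.int64(16))
25 [ 0.6094942  -0.06080291] arm angle 0.11814676379305511 0.1135490289672619
```

The arm angle is 0.118 rad, which is the clamping value, and the housing is square and unmoved. I hand the job in.

```bash
python3 -c "
from plant import ctrl
print(ctrl.close_job())"
```

```text
the job is handed in; nothing more can be done
None
```

The plain housing is clamped in the nest and the job is handed in at about 41 s of the 72 s allowed; no verdict came back. My last top picture put the arm at 0.118 rad (about 0.12 is clamping) and the housing square to the rail within about 0.4°. I did not measure its gap to the end stop after letting go.

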